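# Trim the kiln controller's meter onto its set hand

### The arm

A 6-joint arm with a two-finger parallel gripper is mounted at the origin on the work surface. World frame = base frame: x ahead of the robot, y to its left, z up, the work surface at z = 0. Lengths are in mm, angles in rad, forces in N, time in s.
With the tool pointing down it reaches from about 275 to 750 mm from the base axis. Payload 10.2 kg.
Tool frame: the origin (TCP) lies at the very end of the fingers, on their centre line; the grasp point (between the pads) lies 19 mm behind it; z points along the fingers, y is the line along which they close (so a half turn about z gives the same grasp; the last joint's range is limited). The gripper opens to 85 mm and grips with 20 to 120 N. Pads are 22 mm wide; open, the fingers measure 114 mm over their backs; the gripper's body (76 mm by 85 mm) begins 54 mm behind the grasp point. The pads swing forward as they close: fully open they stand 13 mm farther back than shut.
Start: joints at [-1.488, 0.313, 1.498, -0, 1.331, -0.223], TCP at [158.042, -500.654, 231.294] pointing down, gripper open.
Joint ranges: [-2.94, 2.94], [-0.97, 2.17], [0.19, 2.56], [-1.23, 4.37], [0.02, 3.11], [-2.88, 2.88]. Speed limits (rad/s): [2.39, 2.39, 3.01, 3.14, 3.14, 3.14].

### API

Orientations are given as a unit quaternion [w, x, y, z].
In Python, from rig import * gives the robot as it stands. The module is installed in compiled form; this text tells all that it offers.
- The arm moves only by the shell command python3 -m crank 'ROWS' [FORCE]. ROWS is JSON, a list that holds one entry, the list of rows, each a list of 7 numbers: the shift along the tool's x, y, z in units of 25 mm (1.0 is 25 mm), then the turn, a rotation vector about the tool's x, y, z in units of 8 degrees (1.0 is 8 degrees), then the finger opening in mm, from 0 to 85.4. A call has exactly 8 rows; each row shifts and turns the commanded pose from where the row before left it, along the tool's axes as they then stand; what a row does not reach is not made up. A row lasts 1/10 s, in which the tool goes at most 50 mm and 8.59 degrees, less where a joint would pass 70% of its speed; a pose out of reach is approached as far as the arm can. A call is refused whole if a number of a shift passes 1 or a number of a turn 1, either way. A call with a gripper value outside its range is refused whole. The fingers move at their own pace and stop on an object; FORCE is the grip in N (left out, the last holds). Time passes only in rows, so rows that do not move let the fingers close, or fill a call up. It gives the time, the measured TCP pose, the force, the opening and the grip force at its end, in the units of the state.
- sense(): the state, without advancing time (a new reading comes with each control period).
- capture(name): name is "scene" or "top" or "wrist"; returns the picture (384x512x3 uint8, blue, green, red); there is no depth.
- camera_model(name): a dict with "fx", "fy", "cx", "cy" (pixels), "world_from_camera" (4x4, takes a point from camera to world coordinates); the wrist camera has in their place "T_tool_cam" (4x4, takes a point from camera to tool coordinates, whose origin is the TCP and whose axes are the flange's). Camera axes: x right, y up, looking along -z (the intrinsics and any distortion apply to the point x, -y, -z); pixel columns grow to the right and rows downward; lengths in mm; the calibration is good to about 2 mm. A picture is of the moment at which its call begins: read the wrist's pose just before it. camera_model takes no time and is no camera call.
- finish_job(): hands the job in; it is judged then, once.
The state is a dict: "time_s": time; "joints": joint angles; "dq": joint speeds; "tau": joint torques, N m; "eef_pos": TCP position; "ee_rot": TCP orientation; "force": force on the tool from outside, world axes, zero at the start; "wrist_torque": the same for the moment, N m; "grip_width": opening from 0.0 (shut) to 1.0 (fully open); "grip_force": force on a finger pad.
Only numpy, scipy, OpenCV 4.12 (cv2) and the standard library are available. Lean on these libraries where they do the work, as an engineer would, in place of code of your own. Each camera call takes 0.05 s, during which the arm holds its last target. There are 200 camera calls.

### The job

Take the plastic tuning tool from the wooden stand, put it down the trimmer's bush on the kiln controller, feel its blade into the slotted screw with light pressure only, and turn the screw clockwise until the tip of the meter's needle lies over the tip of the set hand, never letting it run clearly past. Then lift the tool out and put it back upright in its free hole in the stand, down to its shoulder; leave the screw set, and the other tools and tins where they are.

Things in the scene. Friction and masses are not known exactly. Their poses are not given: they have to be found in the camera images.
- tuning_tool: White plastic tuning tool, 30 g, 120 mm long, standing in one of the stand's holes; told from the other tools by its flat, straight-sided handle. Origin at the centre of its blade's lower edge, z up to the handle's end. Blade z 0-6 mm, 9 mm wide along x, 1.8 mm thick along y. Round shaft of 10 mm diameter, z 6-50 mm. Handle z 50-120 mm, round-ended, 12 mm thick along x, 18 mm wide along y.
- blade_tip (a point): Centre of the lower edge of the tuning tool's blade (the tool's origin). Grip the handle across its 12 mm (along the tool's x, so the fingers close in line with the blade's width); 40 N holds it firmly. A 20 mm round flange at z 50-53 mm, under the handle, is the shoulder that rests on the stand.
- stand: Fixed wooden block 60 (x) by 190 (y) by 55 mm high, with three vertical through holes of 14 mm diameter in a row along its y, 60 mm apart. Origin at the centre of its underside. Each hole holds one hand tool, hanging on its shoulder with its lower 50 mm in the hole; handles rise 45 to 70 mm above the block.
- hole0 (a point): Mouth centre of the stand's hole at +y, on the block's top, 55 mm above the bench.
- hole1 (a point): Mouth centre of the stand's middle hole.
- hole2 (a point): Mouth centre of the stand's hole at -y.
- unit: Fixed kiln controller lying face up: grey steel case 170 (x) by 250 (y) by 90 mm high. Origin at the centre of its underside; -x is the reader's side. Pointer meter under a clear window in a black frame (106 mm above the bench) at its right (-y); the trimmer's steel bush at its left (+y), a small black fuse cap and a toggle switch 75 mm beyond it to +x.
- bush_mouth (a point): Centre of the upper rim of the trimmer's bush, 96 mm above the bench, 6 mm above the panel. The vertical bore is 11.4 mm wide with a 2.5 mm countersink; it guides the tool's 10 mm shaft. The bush is 22 mm across.
- trimmer: Shaft of the slotted brass screw, in the bush; origin on the axis at the screw head's top, 12 mm below the bush mouth, z up. Its axes turn with the screw, but stand at an unknown angle to the slot. Screw head 11 mm diameter; slot across it 2.6 mm wide, 5 mm deep. Turning takes 0.02 N m; the screw stays where it is left and does not rise or sink as it turns.
- screw_top (a point): Centre of the screw head's top, fixed to the unit. The slot's line starts at any angle; look or feel for it (half a turn covers every case): the blade drops in only within about 5 to 10 degrees of it. Pressed down, the screw gives on a spring from 2 N, is 1 mm down at 6 N, then is hard; more than 12 N of pressing and turning contact together breaks it. Let go, it comes back up.
- needle_tip (a point): Tip of the meter's thin black needle, 58 mm from its pivot. The needle turns clockwise (seen from above) as the screw turns clockwise, by 0.6 of the screw's angle; reaching the set hand takes 0.4 to 1.15 rad of the screw.
- sethand_tip (a point): Tip of the meter's set hand, a dark steel pointer ending in an arrowhead 12 mm long and 8 mm wide; same pivot and same 58 mm length as the needle, 4 mm below it. It stands clockwise of the needle at the start and does not move.
- set_hand: The meter's set hand; origin at the pivot that it shares with the needle, x along the hand to its tip, z up. A needle run past it by more than 8 mm (to this frame's -y) would trip the kiln.
- reamer: Bystander in the stand: brass reamer with a turned, round wooden handle 22 mm in diameter, its end 107 mm above its foot. Origin at the foot of its axis.
- pick: Bystander in the stand: steel pick with a thin round dark handle 11 mm in diameter, its end 95 mm above its foot. Origin at the foot of its axis.
- tin: Bystander: loose open steel loaf tin 110 by 250 by 60 mm with glass rods in it. Origin under its centre.
- dish: Bystander: loose round dark tin, 76 mm diameter, 30 mm high. Origin under its centre.
- burner: Bystander: fixed bench burner on a steel stand, 155 mm high, 250 mm long. Origin under its base.
Not all that is in view belongs to the job. What is meant by the stand is not green or turquoise, and is the smaller of those in its own colour.

How it is judged (in metres and radians):
On the way, in this order (a step that is already met when the one before it is completed fails the run):
1. the tool's blade is down in the screw's slot (its edge more than 15 mm below the bush mouth, deeper than the pressed-down head) (z of blade_tip in the frame of bush_mouth below -0.015 m and horizontal distance between blade_tip and bush_mouth below 0.003 m), for 0.2 s.
2. with the blade in the slot, the needle's tip has come to within 4 mm of the set hand's tip (all of step 1 and horizontal distance between needle_tip and sethand_tip below 0.004 m), for 0.2 s.
At the end, for the whole second after the job is handed in: The needle's tip is within 4 mm (seen from above) of the set hand's tip, and the tuning tool stands released and at rest in a hole of the stand: blade tip within 5 mm of the hole's axis, tilted less than 0.12 rad, its shoulder less than 4 mm above the block's top (horizontal distance between needle_tip and sethand_tip below 0.004 m and (horizontal distance between blade_tip and hole0 below 0.005 m or horizontal distance between blade_tip and hole1 below 0.005 m or horizontal distance between blade_tip and hole2 below 0.005 m) and angle between tuning_tool's own z axis and vertical below 0.12 rad and z of blade_tip in the frame of stand below 0.009 m and linear speed of tuning_tool below 0.02 m/s); the robot touches nothing.
It fails at once if the tool bears on the trimmer screw with more than 12 N (pressing and turning contacts together) (contact force between tuning_tool and trimmer above 12 N).
It fails at once if the tool pushes anywhere on the controller with more than 25 N (contact force between tuning_tool and unit above 25 N).
It fails at once if the hand or arm itself bears on the controller (over 5 N) (contact force between any of the fingers, the arm and unit above 5 N).
It fails at once if another tool in the stand or a tin is displaced by more than 15 mm (distance of any of tin, dish, reamer, pick from where it was at the start of the episode above 0.015 m).
It fails at once if the needle is run past the set hand by more than 8 mm (y of needle_tip in the frame of set_hand below -0.008 m).
It also fails if it takes over 69 s, if anything falls off the work surface, if the arm or the gripper's body presses on something with over 40 N, if the wrist force passes 120 N, or if a joint passes its speed limit or range.

## Working session

There is one attempt and no reset: what is moved stays moved. The work goes in short steps, Python scripts to look and compute and a shell command to move; the robot and the scene stay as the last step left them, time stands still between calls to the robot, and variables do not carry over. Pictures are saved under pics/ and viewed, at most 10 in all, crops included, and the job is handed in when it is done.

```bash
mkdir -p pics
python3 - <<'E'
from rig import *
import cv2, numpy as np
s=sense(); print(s)
for n in ["scene","top","wrist"]:
    im=capture(n); cv2.imwrite(f"pics/{n}0.png",im)
    m=camera_model(n); print(n,{k:(np.round(v,3).tolist() if not isinstance(v,str) else v) for k,v in m.items()})
a=cv2.imread("pics/scene0.png");b=cv2.imread("pics/top0.png")
E
```

```text
{'time_s': 0.0, 'joints': array([-1.48838503e+00,  3.13441168e-01,  1.49845721e+00, -1.22766651e-05,
        1.33100193e+00, -2.23365099e-01]), 'dq': array([ 2.91382769e-04, -1.72387343e-04,  4.97011406e-04, -8.91474547e-04,
       -1.26234910e-05,  1.58554260e-03]), 'tau': array([-9.18472360e-04, -4.12266111e+01, -2.59744012e+01, -2.57934053e-04,
        4.08306776e-03, -7.87425506e-06]), 'eef_pos': array([ 158.02310714, -500.37433057,  230.73202289]), 'ee_rot': array([-6.52624271e-04,  9.88334913e-01,  1.52294686e-01,  4.00946607e-05]), 'force': array([ 0.2914803 , -0.31163795,  0.87781785]), 'wrist_torque': array([ 0.00952687, -0.01113589, -0.04394661]), 'grip_force': 0.0, 'grip_width': 0.9997800932959755}
scene {'fx': 364.903, 'fy': 364.903, 'cx': 252.436, 'cy': 187.674, 'world_from_camera': [[-0.689, -0.541, 0.482, 1093.687], [0.724, -0.498, 0.478, 541.029], [-0.018, 0.678, 0.735, 911.81], [0.0, 0.0, 0.0, 1.0]]}
top {'fx': 484.076, 'fy': 484.076, 'cx': 261.36, 'cy': 193.303, 'world_from_camera': [[0.001, 0.988, -0.154, 318.308], [-1.0, 0.001, -0.002, -0.005], [-0.002, 0.154, 0.988, 1593.622], [0.0, 0.0, 0.0, 1.0]]}
wrist {'fx': 320.222, 'fy': 320.222, 'cx': 255.978, 'cy': 193.546, 'T_tool_cam': [[0.0, 0.964, 0.267, 67.82], [1.0, -0.0, -0.0, 0.258], [-0.0, 0.267, -0.964, -142.23], [0.0, 0.0, 0.0, 1.0]]}
```

View pics/scene0.png

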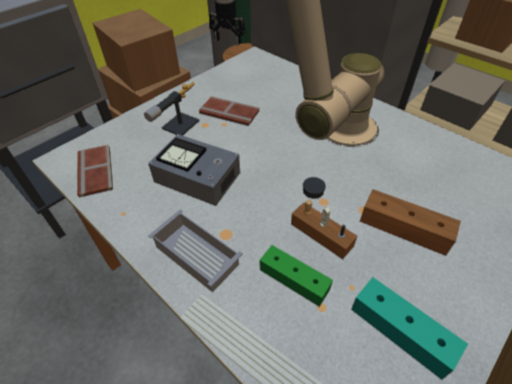

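View pics/top0.png

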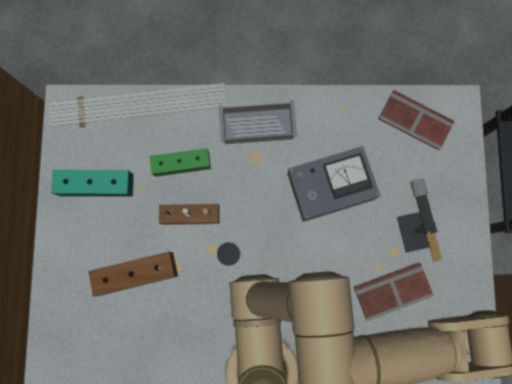

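The scene shows the small brown stand at (323,229) and the controller at (197,165). In the top view the stand is at (189,214) and the controller at (333,183). Other stands: the larger brown one at top (132,273), green at (180,161) and turquoise at (91,182). The small brown stand is the right one. The candidates in it, in scene pixels, are a brown handle at (308,208), a white one at (326,215) and a dark one at (343,230). I'll check them in a close crop.

```bash
cat > h.py <<'E'
from rig import *
import cv2, numpy as np
from scipy.spatial.transform import Rotation as R
def Rt(q): return R.from_quat([q[1],q[2],q[3],q[0]]).as_matrix()
def cam(n,s=None):
    m=camera_model(n); K=(m["fx"],m["fy"],m["cx"],m["cy"])
    if n=="wrist":
        s=s or sense(); T=np.eye(4);T[:3,:3]=Rt(s["ee_rot"]);T[:3,3]=s["eef_pos"]
        return K,T@m["T_tool_cam"]
    return K,np.array(m["world_from_camera"])
def ray(c,p):
    K,T=c; d=np.array([(p[0]-K[2])/K[0],-(p[1]-K[3])/K[1],-1.]); return T[:3,3],T[:3,:3]@d
def onz(c,p,z):
    o,d=ray(c,p); return o+d*(z-o[2])/d[2]
def proj(c,P):
    K,T=c; q=T[:3,:3].T@(np.asarray(P,float)-T[:3,3]); return np.array([K[2]+K[0]*q[0]/-q[2],K[3]-K[1]*q[1]/-q[2]])
def tri(c1,p1,c2,p2):
    o1,d1=ray(c1,p1);o2,d2=ray(c2,p2)
    A=np.stack([d1,-d2],1);t=np.linalg.lstsq(A,o2-o1,rcond=None)[0]
    a=o1+d1*t[0];b=o2+d2*t[1];return (a+b)/2,np.linalg.norm(a-b)
E
python3 - <<'E'
from h import *
print(camera_model("top").keys())
a=cv2.imread("pics/scene0.png");b=cv2.imread("pics/top0.png")
c1=cv2.resize(b[195:230,150:230],(400,175),interpolation=cv2.INTER_CUBIC) #x5
c2=cv2.resize(a[190:265,285:365],(400,375),interpolation=cv2.INTER_CUBIC) #x5
c3=cv2.resize(b[145:225,283:383],(400,320),interpolation=cv2.INTER_CUBIC) #x4
o=np.zeros((560,800,3),np.uint8);o[:175,:400]=c1;o[180:555,:400]=c2;o[:320,400:]=c3
cv2.imwrite("pics/crop1.png",o)
c=cam("top")
for p in [(168,213),(186,212),(205,212)]: print(onz(c,p,125))
for p in [(189,214)]: print(onz(c,p,55))
for p in [(305,170),(312,196),(348,172)]: print(onz(c,p,96))
E
```

```text
dict_keys(['fx', 'fy', 'cx', 'cy', 'world_from_camera'])
[486.04208699 288.20772224 125.        ]
[489.15920056 233.32410483 125.        ]
[489.20826203 175.30090787 125.        ]
[490.87934454 234.69148828  55.        ]
[ 626.11824522 -134.19649781   96.        ]
[ 543.20903382 -155.02590786   96.        ]
[ 619.78033957 -269.60386901   96.        ]
```

View pics/crop1.png

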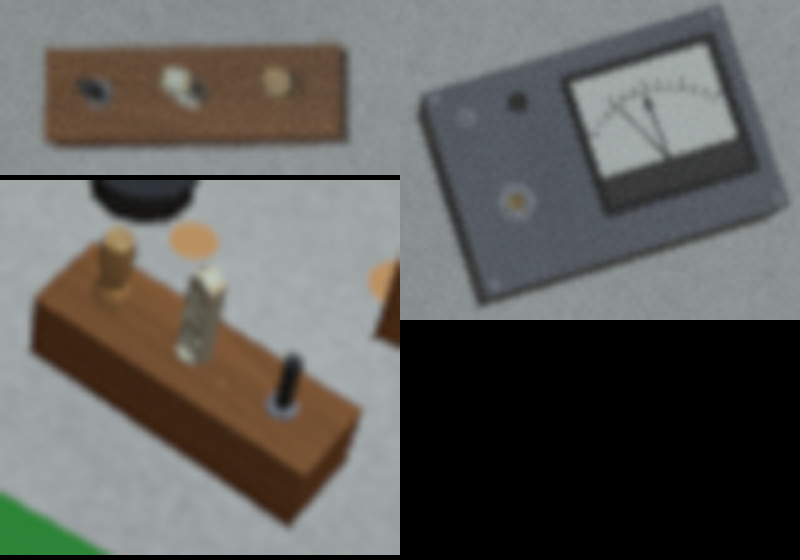

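The white flat handle in the stand's middle hole is the tuning tool, at top crop (183,85) and scene crop (203,310). The round brown handle is the reamer and the thin dark one is the pick. The bush is at top (312,196). I'll move the wrist camera over it first.

```bash
python3 -m crank '[[[1,-0.53,0.15,0,0,0,85],[1,-0.53,0.15,0,0,0,85],[1,-0.53,0.15,0,0,0,85],[1,-0.53,0.15,0,0,0,85],[1,-0.53,0.15,0,0,0,85],[1,-0.53,0.15,0,0,0,85],[1,-0.53,0.15,0,0,0,85],[1,-0.53,0.15,0,0,0,85]]]'; python3 -m crank '[[[1,-0.53,0.15,0,0,0,85],[1,-0.53,0.15,0,0,0,85],[1,-0.53,0.15,0,0,0,85],[1,-0.53,0.15,0,0,0,85],[1,-0.53,0.15,0,0,0,85],[1,-0.53,0.15,0,0,0,85],[0.6,-0.53,0.15,0,0,0,85],[0.3,-0.53,0.15,0,0,0,85]]]'
python3 - <<'E'
from h import *
s=sense(); print(s["eef_pos"],s["ee_rot"],np.abs(s["dq"]).max())
for i in range(3): im=capture("wrist") if i<2 else None
s=sense(); im=capture("wrist"); cv2.imwrite("pics/w1.png",im); np.save("w1.npy",np.r_[s["eef_pos"],s["ee_rot"]]); print(s["eef_pos"],s["time_s"])
print(proj(cam("wrist",s),(543,-155,96)))
E
```

```text
time_s: 0.95
eef_pos: [317.5, -338.4, 201.0]
ee_rot: [-0.0, 0.988, 0.152, -0.0]
force: [0.5, -0.4, 0.2]
grip_width: 0.996
grip_force: 0.0
time_s: 1.75
eef_pos: [450.0, -185.2, 170.9]
ee_rot: [-0.0, 0.988, 0.153, -0.0]
force: [-0.4, -0.1, -0.6]
grip_width: 0.993
grip_force: 0.0
[ 449.9979228  -185.2345869   170.85485648] [-1.63135086e-04  9.88261137e-01  1.52773982e-01 -9.09300730e-05] 0.2774749915173474
[ 449.177095   -184.80001468  170.68764051] 1.85
[255.6526321   53.99713384]
```

View pics/w1.png

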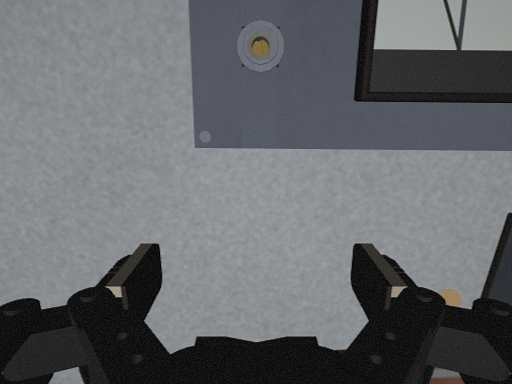

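The bush is at pixel (261,46) with the brass head inside it, and the case edges line up with the tool axes. I'll move closer to find the slot.

```bash
python3 -m crank '[[[0.3,0,0.3,0,0,0,85],[0.4,0,0.4,0,0,0,85],[0.3,0,0.4,0,0,0,85],[0.3,0,0.2,0,0,0,85],[0,0,0.2,0,0,0,85],[0,0,0,0,0,0,85],[0,0,0,0,0,0,85],[0,0,0,0,0,0,85]]]'
python3 - <<'E'
from h import *
s=sense(); im=capture("wrist"); cv2.imwrite("pics/w2.png",im); np.save("w2.npy",np.r_[s["eef_pos"],s["ee_rot"]]); print(s["eef_pos"],s["time_s"])
p=proj(cam("wrist",s),(543,-155,96)); print(p)
x,y=[int(v) for v in p]
x0=max(x-40,0);y0=max(y-40,0)
print(x0,y0)
c=im[y0:y0+80,x0:x0+80]
m=im[0:240,220:512]
o=np.zeros((560,800,3),np.uint8);o[:480,:480]=cv2.resize(c,None,fx=6,fy=6,interpolation=cv2.INTER_CUBIC)
m=cv2.resize(m,(310,255));o[:255,485:795]=m
cv2.imwrite("pics/crop2.png",o)
E
```

```text
time_s: 2.7
eef_pos: [480.4, -176.7, 134.2]
ee_rot: [0.0, 0.988, 0.152, 0.0]
force: [-0.3, -0.2, 0.5]
grip_width: 0.993
grip_force: 0.0
[ 480.41970935 -176.74224656  134.16385356] 2.7
[251.84473632 107.86771323]
211 67
```

View pics/crop2.png

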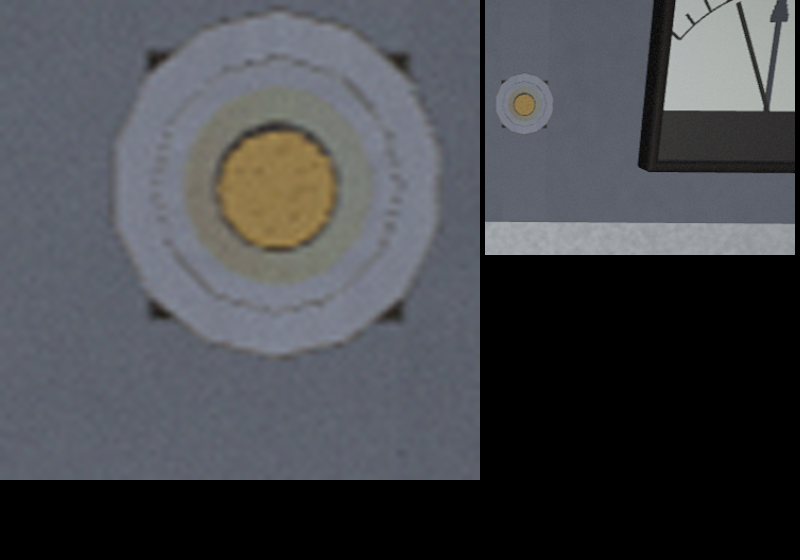

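The bush centre is at about (257,98), but no slot shows looking straight down. In w1 the oblique view had a dark streak, so I'll contrast-stretch both.

Run:
```python
from h import *
def st(n):
    d=np.load(n+".npy"); return dict(eef_pos=d[:3],ee_rot=d[3:])
im1=cv2.imread("pics/w1.png");im2=cv2.imread("pics/w2.png")
o=np.zeros((400,800,3),np.uint8)
for k,(im,cx,cy,r) in enumerate([(im1,261,46,14),(im2,257,98,14)]):
    c=im[cy-r:cy+r,cx-r:cx+r].astype(float)
    lo=np.percentile(c,2,axis=(0,1)) ; hi=np.percentile(c,99,axis=(0,1))
    c=np.clip((c-lo)/(hi-lo)*255,0,255).astype(np.uint8)
    o[:400,400*k:400*k+400]=cv2.resize(c,(400,400),interpolation=cv2.INTER_NEAREST)
cv2.imwrite("pics/crop3.png",o)
# bush centre via bush disc: ellipse fit of bright bush vs. panel
for n,im,c0 in [("w1",im1,(261,46)),("w2",im2,(257,98))]:
    hsv=cv2.cvtColor(im,cv2.COLOR_BGR2HSV)
    x,y=c0;g=cv2.GaussianBlur(im[:,:,2],(3,3),0)
    m=((g>112)|((hsv[:,:,1]>90)&(hsv[:,:,0]<35))).astype(np.uint8)
    w=np.zeros_like(m);cv2.circle(w,c0,36,1,-1);m=cv2.morphologyEx(m*w,cv2.MORPH_OPEN,np.ones((3,3)))
    cs=cv2.findContours(m,cv2.RETR_EXTERNAL,cv2.CHAIN_APPROX_NONE)[0];cc=max(cs,key=cv2.contourArea)
    e=cv2.fitEllipse(cc);print(n,e,onz(cam("wrist",st(n)),e[0],96)); 
    b=((hsv[:,:,1]>90)&(hsv[:,:,0]<35)).astype(np.uint8)*w
    M=cv2.moments(b,True);print("brass",M["m10"]/M["m00"],M["m01"]/M["m00"],M["m00"])
```

```text
w1 ((260.0307922363281, 47.64546585083008), (15.096920013427734, 16.381423950195312), 75.23667907714844) [ 547.3234749  -156.49100603   96.        ]
brass 260.15533980582524 47.383495145631066 206.0
w2 ((256.6894836425781, 97.31573486328125), (52.12256622314453, 54.83696365356445), 0.5353342890739441) [ 549.03940448 -155.85484231   96.        ]
brass 256.7384105960265 98.05629139072848 302.0
```

View pics/crop3.png

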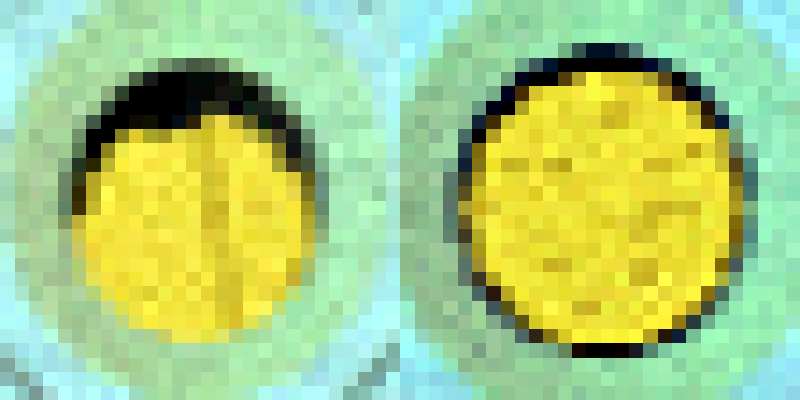

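The oblique view (left) shows a faint dark line, the slot's wall, running (203,140) to (232,310). That puts the slot about 9° off the tool's x axis. I'll take averaged views from the side to make sure.

```bash
python3 -m crank '[[[0,-0.4,0,0,0,0,85],[0,-0.5,0,0,0,0,85],[0,-0.4,0,0,0,0,85],[0,-0.2,0,0,0,0,85],[0,0,0,0,0,0,85],[0,0,0,0,0,0,85],[0,0,0,0,0,0,85],[0,0,0,0,0,0,85]]]' | head -2
python3 - <<'E'
from h import *
s=sense(); im=np.mean([capture("wrist").astype(float) for _ in range(12)],0); cv2.imwrite("pics/w3.png",im.astype(np.uint8)); np.save("w3.npy",np.r_[s["eef_pos"],s["ee_rot"]]); np.save("w3im.npy",im);print(s["eef_pos"],s["time_s"],s["joints"])
C=cam("wrist",s)
p=proj(C,(548.5,-156,84)); print(p, "mouth",proj(C,(548.5,-156,96)))
x,y=[int(round(v)) for v in p];r=14
o=np.zeros((400,800,3),np.uint8)
c=im[y-r:y+r,x-r:x+r];lo=np.percentile(c,5,axis=(0,1));hi=np.percentile(c,97,axis=(0,1))
o[:,:400]=cv2.resize(np.clip((c-lo)/(hi-lo)*255,0,255).astype(np.uint8),(400,400),interpolation=cv2.INTER_CUBIC)
g=c[:,:,2];o[:,400:]=cv2.resize(np.clip((g-120)/(g.max()-120)*255,0,255).astype(np.uint8),(400,400),interpolation=cv2.INTER_CUBIC)[:,:,None]
cv2.imwrite("pics/crop4.png",o);np.set_printoptions(linewidth=200);print(g[2:-2,2:-2].astype(int))
E
```

```text
time_s: 3.55
eef_pos: [469.2, -141.1, 133.7]
[ 469.18993398 -141.06206517  133.73588871] 3.55 [-5.31692949e-01  3.40545069e-01  1.73377496e+00 -5.49637050e-05
  1.06729034e+00  7.33675278e-01]
[321.67139518  98.8054214 ] mouth [326.08230671  98.40518277]
[[108 112 112 112 111 110 108 110 109 110 110 110 110 101  83  74  74  82  91 103 110 111 109 111]
 [112 112 111 111 110 108 108 107 108 108 103  89  67  57  70  65  54  56  59  63  77  97 109 109]
 [113 112 112 111 110 109 108 107 108 111 128 127  93 102 132 122 107  87  61  62  62  66  86 106]
 [113 113 113 112 111 110 109 106 111 125 137 123  88  96 127 136 134 116  87  70  63  63  68  90]
 [113 114 112 109 109 110 109 113 128 135 135 126  94  93 126 135 135 134 134 106  65  64  64  70]
 [111 111 109 108 108 108 111 125 135 133 135 131 100  87 121 135 133 134 136 107  65  62  65  65]
 [109 108 107 108 107 107 116 130 135 133 134 134 105  81 119 135 134 133 135 126 122  99  63  65]
 [107 109 109 109 107 108 123 134 134 133 134 135 109  80 115 136 134 132 132 134 136 109  67  64]
 [109 110 109 109 109 115 129 134 134 133 133 136 115
[... 831 characters left out ...]
7  56]
 [109 111 110 107 108 108 115 129 136 135 133 133 135 117  83 106 133 136 129  94  53  53  54  73]
 [111 111 108 107 109 108 108 116 130 134 134 134 135 120  86  99 130 135 114  73  52  51  72  99]
 [111 111 111 110 109 109 109 108 116 130 134 134 136 126  95  99 132 111  58  50  50  74 102 112]
 [113 112 113 109 111 110 108 108 108 116 124 131 138 118  75  68  64  50  44  50  75 104 112 110]
 [112 111 111 111 110 109 108 108 108 109 108 110  90  54  46  46  47  66  88 106 111 110 112 111]
 [109 109 110 109 109 109 108 108 109 109 110 109 110 110 111 111 110 112 111 112 109 109 109 110]
 [ 95 107 108 107 107 108 108 110 110 109 109 109 109 110 110 110 110 110 111 109 110 108 108 109]]
```

View pics/crop4.png

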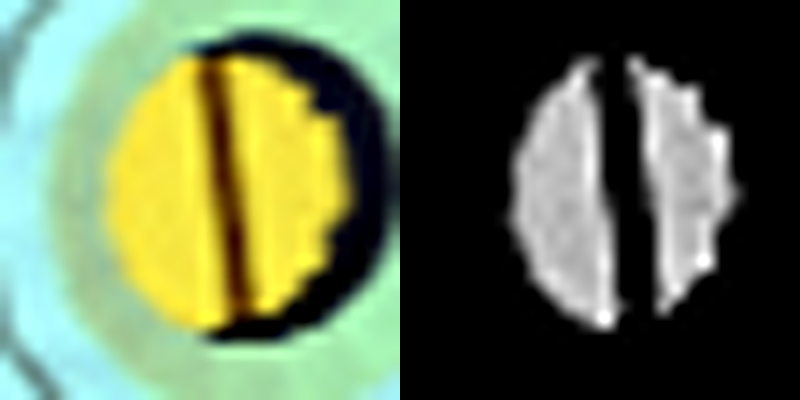

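The slot shows clearly, running from (207,60) to (243,315) in the left crop (about 7° in the image). Next I'll work out its world angle and move to the stand.

```bash
python3 - <<'E'
from h import *
d=np.load("w3.npy");s=dict(eef_pos=d[:3],ee_rot=d[3:]);C=cam("wrist",s);im=np.load("w3im.npy")
g=im[99-12:99+12,322-12:322+12,2];P=[]
for r in range(3,19):
    w=np.clip(134-g[r,11:17],0,None);w[w<10]=0
    P.append((310+11+(w*np.arange(6)).sum()/w.sum(),87+r))
W=np.array([onz(C,p,84)[:2] for p in P]);f=np.polyfit(W[:,0],W[:,1],1)
print("slot world angle deg",np.degrees(np.arctan(f[0])),"resid",np.std(W[:,1]-np.polyval(f,W[:,0])))
Rm=Rt(s["ee_rot"]);print("toolx yaw",np.degrees(np.arctan2(Rm[1,0],Rm[0,0])), "slot mean",W.mean(0))
# bush rim in w2/w3: outer ring ellipse
for n,c0 in [("w2",(257,98)),("w3",(326,98))]:
    d=np.load(n+".npy");C=cam("wrist",dict(eef_pos=d[:3],ee_rot=d[3:]))
    g=cv2.GaussianBlur(cv2.imread(f"pics/{n}.png"),(0,0),1).astype(float)
    pts=[]
    for a in np.arange(0,2*np.pi,.05):
        rr=np.arange(20,34,.25);v=cv2.remap(g[:,:,1].astype(np.float32),(c0[0]+rr*np.cos(a)).astype(np.float32)[None],(c0[1]+rr*np.sin(a)).astype(np.float32)[None],cv2.INTER_LINEAR)[0]
        pts.append((c0[0]+rr[np.argmin(np.gradient(v))]*np.cos(a),c0[1]+rr[np.argmin(np.gradient(v))]*np.sin(a)))
    e=cv2.fitEllipseAMS(np.array(pts,np.float32));print(n,e,onz(C,e[0],96))
E
python3 -m crank '[[[0.1,-0.5,-0.4,0,0,0,85],[0.2,-0.8,-0.4,0,0,0,85],[0.2,-0.9,-0.4,0,0,0,85],[0.2,-1,-0.4,0,0,0,85],[0.2,-1,-0.4,0,0,0,85],[0.2,-1,-0.3,0,0,0,85],[0.2,-1,-0.2,0,0,0,85],[0.2,-1,-0.2,0,0,0,85]]]' | head -2
python3 -m crank '[[[0.2,-1,-0.1,0,0,0,85],[0.2,-1,-0.1,0,0,0,85],[0.2,-1,-0.1,0,0,0,85],[0.2,-1,0,0,0,0,85],[0.2,-1,0,0,0,0,85],[0.1,-0.8,0,0,0,0,85],[0,0,0,0,0,0,85],[0,0,0,0,0,0,85]]]' | head -2
python3 - <<'E'
from h import *
s=sense(); im=capture("wrist"); cv2.imwrite("pics/w4.png",im); np.save("w4.npy",np.r_[s["eef_pos"],s["ee_rot"]]); print(s["eef_pos"],s["time_s"],s["joints"])
print(proj(cam("wrist",s),(489,233,125)))
E
```

```text
slot world angle deg 28.14258297043987 resid 0.048806102525113915
toolx yaw 17.501260544760527 slot mean [ 549.45489634 -156.66735243]
w2 ((256.751953125, 97.25752258300781), (53.77684783935547, 56.14088439941406), 179.46250915527344) [ 549.07838854 -155.87815162   96.        ]
w3 ((324.95184326171875, 97.23917388916016), (53.10930252075195, 57.25732421875), 28.658052444458008) [ 548.88012077 -155.20488361   96.        ]
time_s: 4.95
eef_pos: [450.2, 43.9, 202.4]
time_s: 5.75
eef_pos: [432.9, 188.9, 209.3]
[432.91952751 188.91090195 209.25258184] 5.75 [ 1.62788493e-01  2.16238155e-01  1.68379708e+00 -2.07492089e-04
  1.24115137e+00  1.42666776e+00]
[218.70130406 106.40978803]
```

View pics/w4.png

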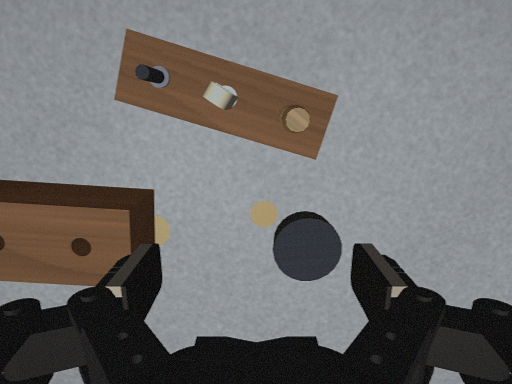

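The wrist view shows the stand with the pick at (145,72), the white tool at (220,96) and the reamer at (297,119). I'll move closer and straight above the tool.

```bash
python3 -m crank '[[[0,-0.3,0.4,0,0,0,85],[0,-0.3,0.4,0,0,0,85],[0,-0.2,0.5,0,0,0,85],[0,-0.2,0.4,0,0,0,85],[0,0,0.2,0,0,0,85],[0,0,0,0,0,0,85],[0,0,0,0,0,0,85],[0,0,0,0,0,0,85]]]' | head -2
python3 - <<'E'
from h import *
s=sense(); im=capture("wrist"); cv2.imwrite("pics/w5.png",im); np.save("w5.npy",np.r_[s["eef_pos"],s["ee_rot"]]); print(s["eef_pos"],s["time_s"])
C=cam("wrist",s)
def white(im,bx):
    h=cv2.cvtColor(im,cv2.COLOR_BGR2HSV);x0,y0,x1,y1=bx
    m=np.zeros(im.shape[:2],np.uint8)
    b=im.astype(int);mm=((b[:,:,2]-b[:,:,0]>12)&(b.min(2)>120)).astype(np.uint8)
    m[y0:y1,x0:x1]=mm[y0:y1,x0:x1];cs=cv2.findContours(m,0,1)[0];return max(cs,key=cv2.contourArea)
p=proj(C,(489,233,125)).astype(int);print(p)
c=white(im,(p[0]-60,max(p[1]-60,0),p[0]+60,p[1]+60));r=cv2.minAreaRect(c);print(r)
A=np.load("w4.npy");C4=cam("wrist",dict(eef_pos=A[:3],ee_rot=A[3:]))
c4=white(cv2.imread("pics/w4.png"),(195,75,245,120));r4=cv2.minAreaRect(c4);print(r4)
print(tri(C,r[0],C4,r4[0]))
o=im.copy();cv2.drawContours(o,[cv2.boxPoints(r).astype(int)],0,(0,0,255),1)
x,y=p;y0=max(y-75,0);x0=x-100
o=cv2.resize(o[y0:y0+150,x0:x0+200],(800,600),interpolation=cv2.INTER_CUBIC);cv2.imwrite("pics/crop5.png",o);print(x0,y0)
E
```

```text
time_s: 6.6
eef_pos: [426.1, 212.4, 161.7]
[426.07391085 212.44465144 161.71612316] 6.6
[254 107]
((259.1036376953125, 98.56706237792969), (7.803063869476318, 22.569622039794922), 32.90524673461914)
((223.00001525878906, 99.00000762939453), (5.830951690673828, 17.492855072021484), 30.963756561279297)
(array([494.51562896, 231.897604  , 121.45919462]), np.float64(0.025203473687986245))
154 32
```

View pics/crop5.png

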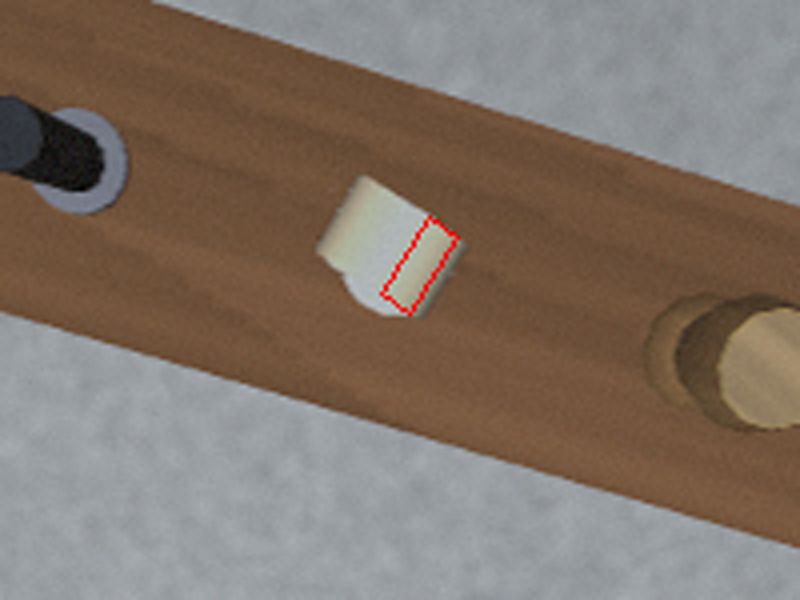

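The handle's top is clear: corners (365,177), (463,245), (415,317) and (320,252) in the crop, with the narrow 12 mm side facing upper right. I'll work out the centre, the yaw and the shift.

```bash
cat >> h.py <<'E'
def st(n):
    d=np.load(n+".npy"); return dict(eef_pos=d[:3],ee_rot=d[3:])
def handle(im,p,r=45):
    # non-brown, bright blob near p
    b=cv2.GaussianBlur(im,(3,3),0).astype(int);m=((b[:,:,0]>95)).astype(np.uint8)
    w=np.zeros_like(m);cv2.circle(w,tuple(int(v) for v in p),r,1,-1);m=m*w
    n,l,stt,ce=cv2.connectedComponentsWithStats(m)
    i=min((j for j in range(1,n) if stt[j,4]>100),key=lambda j:np.hypot(*(ce[j]-p)))
    c=max(cv2.findContours((l==i).astype(np.uint8),0,1)[0],key=cv2.contourArea)
    return c,cv2.minAreaRect(c)
E
python3 - <<'E'
from h import *
s=st("w5");C=cam("wrist",s);im=cv2.imread("pics/w5.png")
c,r=handle(im,np.array([252,94]),30);print(r,cv2.contourArea(c))
pc=np.array([251.7,93.9]);off=np.array([154,32])
cor=[np.array(q)/4+off for q in [(365,177),(463,245),(415,317),(320,252)]]
W=np.array([onz(C,q,121) for q in cor]);print(W.mean(0));
d1=W[1]-W[0]+W[2]-W[3];d2=W[2]-W[1]+W[3]-W[0];print("wide",np.degrees(np.arctan2(d1[1],d1[0])),np.linalg.norm(d1)/2,"thin",np.degrees(np.arctan2(d2[1],d2[0])),np.linalg.norm(d2)/2)
t=W.mean(0);t[2]=s["eef_pos"][2];print("tool delta units",Rt(s["ee_rot"]).T@(t-s["eef_pos"])/25)
# stand corners from w4 at z=55
C4=cam("wrist",st("w4"));Q=np.array([onz(C4,q,55) for q in [(127,29),(338,96),(316,159),(114,100)]]);print("stand centre",Q[:3].mean(0),(Q[0]+Q[2])/2);v=Q[1]-Q[0];print(np.degrees(np.arctan2(v[1],v[0])),np.linalg.norm(v))
E
```

```text
((249.92645263671875, 94.95587158203125), (30.355249404907227, 28.468765258789062), 30.963754653930664) 734.5
[495.57296716 236.45837379 121.        ]
wide -105.89619304004812 15.743583283973669 thin 163.85318103551302 11.515356725115536
tool delta units [ 2.94014539e+00 -7.98918504e-02  2.57872735e-03]
stand centre [506.20088659 204.65006268  55.        ] [495.85743328 235.96070241  55.        ]
-88.96882143765093 189.00229243336236
```

```bash
python3 -m crank '[[[0.4,0,0,0,0,0,60],[0.6,-0.03,0,0,0,0,60],[0.7,-0.03,0,0,0,0,60],[0.6,-0.02,0,0,0,0,60],[0.4,0,0,0,0,0,60],[0.24,0,0,0,0,-0.5,60],[0,0,0,0,0,-1,60],[0,0,0,0,0,-1,60]]]' | head -3
python3 -m crank '[[[0,0,0,0,0,-1,60],[0,0,0,0,0,-1,60],[0,0,0,0,0,-1,60],[0,0,0,0,0,-0.9,60],[0,0,0,0,0,-0.66,60],[0,0,0,0,0,0,60],[0,0,0,0,0,0,60],[0,0,0,0,0,0,60]]]' | head -6
python3 - <<'E'
from h import *
s=sense(); im=capture("wrist"); cv2.imwrite("pics/w6.png",im); np.save("w6.npy",np.r_[s["eef_pos"],s["ee_rot"]])
Rm=Rt(s["ee_rot"]);print("y yaw",np.degrees(np.arctan2(Rm[1,1],Rm[0,1])),s["joints"][5])
C=cam("wrist",s);p=proj(C,(495.6,236.5,123));print(p)
# reading off-view: the handle top in the expected place?
o=im.copy();cv2.drawMarker(o,tuple(int(v) for v in p),(0,0,255),0,8)
x,y=p.astype(int);y0=min(max(y-75,0),384-150);x0=x-100;print(x0,y0)
cv2.imwrite("pics/crop6.png",cv2.resize(o[y0:y0+150,x0:x0+200],(800,600),interpolation=cv2.INTER_CUBIC))
E
```

```text
time_s: 7.45
eef_pos: [496.0, 236.7, 161.3]
ee_rot: [0.0, 0.946, 0.324, 0.0]
time_s: 8.25
eef_pos: [495.5, 236.6, 161.3]
ee_rot: [0.0, 0.799, 0.601, 0.0]
force: [-0.4, 0.0, -0.9]
grip_width: 0.703
grip_force: 0.0
y yaw -16.11044456714345 0.5132637029294616
[255.66141131 221.63166462]
155 146
```

View pics/crop6.png

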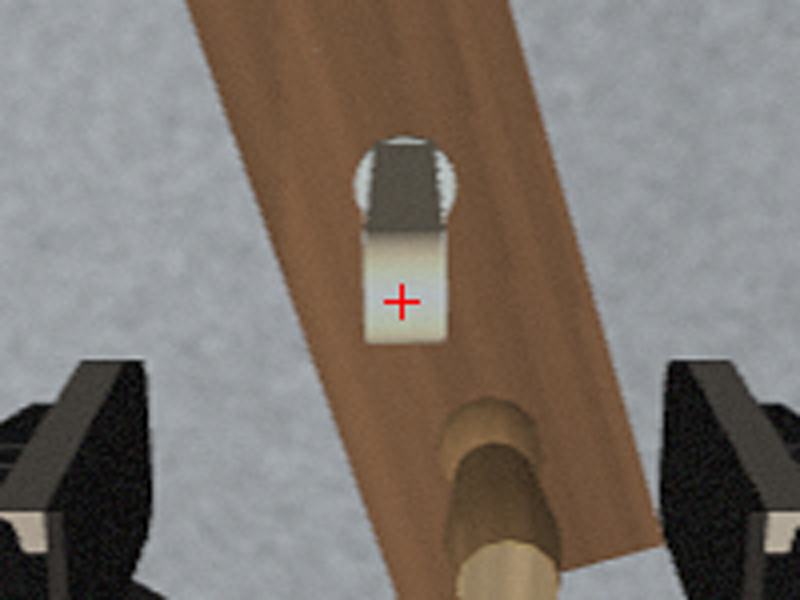

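The cross sits on the handle's end at crop (402,301). Its sides run parallel to the fingers and it lies midway between them (405 against 406). Now down and grip.

```bash
python3 - <<'E'
from h import *
C=cam("wrist",st("w6"));print(onz(C,(155+405/4,146+185/4),58),onz(C,(155+405/4,146+290/4),124))
E
python3 -m crank '[[[0,0,0.4,0,0,0,60],[0,0,0.7,0,0,0,60],[0,0,0.8,0,0,0,60],[0,0,0.7,0,0,0,60],[0,0,0.6,0,0,0,60],[0,0,0.3,0,0,0,60],[0,0,0.15,0,0,0,60],[0,0,0,0,0,0,60]]]' 
python3 -m crank '[[[0,0,0,0,0,0,0],[0,0,0,0,0,0,0],[0,0,0,0,0,0,0],[0,0,0,0,0,0,0],[0,0,0,0,0,0,0],[0,0,0,0,0,0,0],[0,0,0,0,0,0,0],[0,0,0,0,0,0,0]]]' 40
```

```text
[496.16636468 236.85668975  58.        ] [496.59015334 238.66569586 124.        ]
time_s: 9.1
eef_pos: [495.2, 236.5, 69.9]
ee_rot: [-0.0, 0.799, 0.602, -0.0]
force: [0.1, 0.4, 0.2]
grip_width: 0.704
grip_force: 0.0
time_s: 9.9
eef_pos: [495.4, 236.6, 70.5]
ee_rot: [0.0, 0.799, 0.602, 0.0]
force: [-0.9, -0.8, 4.5]
grip_width: 0.141
grip_force: 41.6
```

```bash
python3 -m crank '[[[0,0,-0.3,0,0,0,0],[0,0,-0.6,0,0,0,0],[0,0,-0.8,0,0,0,0],[0,0,-0.8,0,0,0,0],[0,0,-0.8,0,0,0,0],[0,0,-0.7,0,0,0,0],[0,0,-0.6,0,0,0,0],[0,0,-0.4,0,0,0,0]]]'
python3 -m crank '[[[-0.4,0.2,0,0,0,0,0],[-0.7,0.3,0,0,0,0,0],[-1,0.4,0,0,0,0,0],[-1,0.5,0,0,0,0,0],[-1,0.5,0,0,0,0,0],[-1,0.5,0,0,0,0,0],[-1,0.5,0,0,0,0,0],[-1,0.4,0,0,0,0,0]]]' |head -2
python3 -m crank '[[[-1,0.4,0,0,0,0,0],[-1,0.4,0,0,0,0,0],[-1,0.4,0,0,0,0,0],[-1,0.4,0,0,0,0,0],[-1,0.4,0,0,0,0,0],[-0.9,0.4,0,0,0,0,0],[-0.8,0.4,0,0,0,0,0],[-0.6,0.4,0,0,0,0,0]]]' |head -3
python3 -m crank '[[[0,0,0,0,0,-0.4,0],[0,0,0,0,0,-0.8,0],[0,0,0,0,0,-0.9,0],[0,0,0,0,0,-0.9,0],[0,0,0,0,0,-0.9,0],[0,0,0,0,0,-0.8,0],[0,0,0,0,0,-0.8,0],[0,0,0,0,0,0,0]]]'
python3 - <<'E'
from h import *
capture("wrist");s=sense(); im=capture("wrist"); cv2.imwrite("pics/w7.png",im); np.save("w7.npy",np.r_[s["eef_pos"],s["ee_rot"]])
Rm=Rt(s["ee_rot"]);print(s["eef_pos"],s["time_s"],"y yaw",np.degrees(np.arctan2(Rm[1,1],Rm[0,1])),s["joints"][5],s["grip_width"],s["force"])
t=np.array([548.9,-155.5,s["eef_pos"][2]]);print(Rm.T@(t-s["eef_pos"])/25)
E
```

```text
time_s: 10.7
eef_pos: [495.4, 236.6, 196.3]
ee_rot: [0.0, 0.799, 0.602, 0.001]
force: [-0.4, -0.3, -0.4]
grip_width: 0.134
grip_force: 41.1
time_s: 11.5
eef_pos: [525.4, 41.3, 194.1]
time_s: 12.3
eef_pos: [551.5, -156.2, 194.0]
ee_rot: [-0.001, 0.799, 0.601, -0.001]
time_s: 13.1
eef_pos: [551.6, -154.8, 194.1]
ee_rot: [-0.001, 0.515, 0.857, -0.0]
force: [0.3, 0.1, -0.3]
grip_width: 0.131
grip_force: 41.0
[ 551.72086258 -154.70987764  194.28685794] 13.15 y yaw 27.841437617159702 -0.9636690462716565 0.13639034223609492 [ 0.24644987  1.20034557 -0.59089068]
[ 0.02475014 -0.11453345  0.00011819]
```

View pics/w7.png

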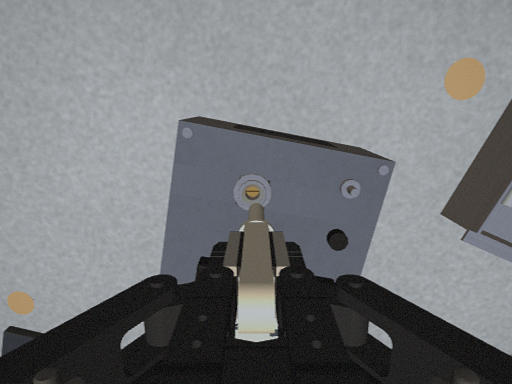

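I've already viewed 11 pictures, one over the limit of ten, so from here I'll only work with numbers. This one shows the bush at (252,192) with the slot level, so it lies along the closing line. The tool tip is near (258,207).

Run:
```python
from h import *
s=st("w7");C=cam("wrist",s);im=cv2.imread("pics/w7.png");Rm=Rt(s["ee_rot"]);p0=s["eef_pos"]
tip=p0+Rm@[0,0,65.5]; print("tip proj",proj(C,tip),"shaft top",proj(C,p0+Rm@[0,0,15.5]))
hsv=cv2.cvtColor(im,cv2.COLOR_BGR2HSV)
b=((hsv[:,:,1]>110)&(hsv[:,:,0]<30)).astype(np.uint8);w=np.zeros_like(b);cv2.circle(w,(252,191),11,1,-1);b*=w
M=cv2.moments(b,True);q=(M["m10"]/M["m00"],M["m01"]/M["m00"]);print("brass",q,M["m00"],onz(C,q,84))
print("bush@96",onz(C,(252,192),96))
g=cv2.GaussianBlur(im,(0,0),0.7).astype(np.float32);pts=[]
for a in np.radians(np.arange(150,391,4)):   # upper side, free of the tool
    rr=np.arange(13,24,.25);v=cv2.remap(g[:,:,1],(252+rr*np.cos(a)).astype(np.float32)[None],(192+rr*np.sin(a)).astype(np.float32)[None],1)[0];k=np.argmin(np.gradient(v));pts.append((252+rr[k]*np.cos(a),192+rr[k]*np.sin(a)))
e=cv2.fitEllipseAMS(np.array(pts,np.float32));print(e,onz(C,e[0],96))
for y in range(198,236,3): print(y,im[y,244:274,2].tolist())
```

```text
tip proj [255.74850578 207.22109991] shaft top [255.71424316 236.32074674]
brass (252.08695652173913, 191.32608695652175) 92.0 [ 549.34839138 -156.84628251   84.        ]
bush@96 [ 548.1686263  -154.42742612   96.        ]
((251.97154235839844, 192.09860229492188), (36.02159881591797, 37.49346160888672), 102.41255950927734) [ 548.18597885 -154.50824164   96.        ]
198 [125, 122, 122, 96, 65, 74, 74, 77, 77, 82, 80, 82, 79, 102, 124, 123, 120, 121, 125, 123, 125, 110, 113, 126, 131, 128, 109, 91, 96, 97]
201 [122, 121, 122, 123, 124, 127, 125, 124, 124, 126, 126, 123, 126, 128, 120, 124, 124, 124, 121, 118, 116, 124, 129, 127, 124, 109, 99, 100, 97, 99]
204 [125, 124, 125, 122, 121, 125, 126, 120, 113, 106, 106, 107, 105, 105, 103, 94, 99, 115, 125, 123, 128, 129, 121, 102, 86, 98, 96, 98, 95, 99]
207 [125, 126, 126, 127, 127, 112, 98, 104, 107, 108, 109, 104, 105, 99, 101, 99, 89, 85, 74, 84, 92, 93, 103, 98, 100, 98, 97, 100, 98, 99]
210 [91, 93, 99, 99, 103, 99, 101, 107, 107, 107, 109, 105, 109, 102, 98, 93, 93, 87, 80, 72, 89, 93, 93, 94, 100, 91, 95, 92, 98, 97]
213 [94, 92, 
[... 442 characters left out ...]
 125, 126, 130, 128, 129, 127, 128, 129, 124, 131, 117, 103, 103, 102, 98, 95, 94, 93, 95, 91]
225 [157, 103, 104, 107, 104, 106, 102, 105, 104, 106, 104, 102, 107, 104, 104, 105, 108, 107, 102, 105, 106, 103, 104, 107, 158, 160, 90, 84, 91, 94]
228 [129, 102, 105, 111, 105, 106, 111, 102, 106, 106, 103, 105, 103, 108, 104, 104, 104, 108, 106, 104, 106, 107, 103, 104, 130, 174, 189, 192, 146, 77]
231 [105, 107, 102, 107, 106, 108, 104, 100, 105, 109, 107, 104, 106, 104, 106, 102, 107, 106, 103, 105, 104, 106, 102, 106, 94, 95, 110, 111, 119, 106]
234 [84, 109, 104, 105, 107, 104, 104, 103, 107, 106, 103, 108, 106, 105, 108, 106, 106, 107, 102, 105, 104, 102, 100, 106, 87, 28, 23, 15, 51, 71]
```

```bash
python3 -m crank '[[[0.03,-0.06,0,0,0,0,0],[0,-0.06,0.1,0,0,0,0],[0,0,0.2,0,0,0,0],[0,0,0.3,0,0,0,0],[0,0,0.25,0,0,0,0],[0,0,0.15,0,0,0,0],[0,0,0.1,0,0,0,0],[0,0,0,0,0,0,0]]]' 
python3 -m crank '[[[0,0,0.04,0,0,0,0],[0,0,0.04,0,0,0,0],[0,0,0.04,0,0,0,0],[0,0,0.04,0,0,0,0],[0,0,0.04,0,0,0,0],[0,0,0.04,0,0,0,0],[0,0,0.04,0,0,0,0],[0,0,0,0,0,0,0]]]'
```

```text
time_s: 14.0
eef_pos: [549.2, -155.0, 167.2]
ee_rot: [-0.0, 0.515, 0.857, -0.0]
force: [0.5, -0.7, -0.3]
grip_width: 0.136
grip_force: 41.0
time_s: 14.8
eef_pos: [549.2, -155.0, 160.4]
ee_rot: [-0.0, 0.515, 0.857, -0.0]
force: [-0.1, 0.4, 0.5]
grip_width: 0.133
grip_force: 41.0
```

```bash
python3 -m crank '[[[0,-0.02,0.04,0,0,0,0],[0,0,0.04,0,0,0,0],[0,0,0.04,0,0,0,0],[0,0,0.04,0,0,0,0],[0,0,0.04,0,0,0,0],[0,0,0,0,0,0,0],[0,0,0,0,0,0,0],[0,0,0,0,0,0,0]]]' 
python3 -m crank '[[[0,0,0.04,0,0,0,0],[0,0,0.04,0,0,0,0],[0,0,0.04,0,0,0,0],[0,0,0.02,0,0,0,0],[0,0,0.02,0,0,0,0],[0,0,0,0,0,0,0],[0,0,0,0,0,0,0],[0,0,0,0,0,0,0]]]'
```

```text
time_s: 15.6
eef_pos: [548.8, -155.3, 155.6]
ee_rot: [0.0, 0.515, 0.857, 0.0]
force: [-0.1, 0.2, 0.1]
grip_width: 0.136
grip_force: 41.0
time_s: 16.4
eef_pos: [548.8, -155.3, 151.5]
ee_rot: [-0.0, 0.515, 0.857, -0.0]
force: [-0.7, -0.6, -0.6]
grip_width: 0.131
grip_force: 41.0
```

```bash
python3 -m crank '[[[0,0,0.02,0,0,0,0],[0,0,0.02,0,0,0,0],[0,0,0.02,0,0,0,0],[0,0,0.02,0,0,0,0],[0,0,0,0,0,0,0],[0,0,0,0,0,0,0],[0,0,0,0,0,0,0],[0,0,0,0,0,0,0]]]' | sed -n 2,4p
python3 -m crank '[[[0,0,0.02,0,0,0,0],[0,0,0.02,0,0,0,0],[0,0,0,0,0,0,0],[0,0,0,0,0,0,0],[0,0,0,0,0,0,0],[0,0,0,0,0,0,0],[0,0,0,0,0,0,0],[0,0,0,0,0,0,0]]]'| sed -n 2,4p
```

```text
eef_pos: [548.8, -155.3, 149.5]
ee_rot: [-0.0, 0.515, 0.857, -0.0]
force: [0.6, -0.9, -1.1]
eef_pos: [548.8, -155.3, 148.6]
ee_rot: [0.0, 0.515, 0.857, -0.0]
force: [0.2, -1.1, 1.1]
```

```bash
for i in 1 ; do python3 -m crank '[[[0,0,0.02,0,0,0,0],[0,0,0.02,0,0,0,0],[0,0,0,0,0,0,0],[0,0,0,0,0,0,0],[0,0,0,0,0,0,0],[0,0,0,0,0,0,0],[0,0,0,0,0,0,0],[0,0,0,0,0,0,0]]]'| sed -n 2,4p; done
python3 - <<'E'
from h import *
F=[];Z=[]
for i in range(6):
    capture("top");s=sense();F.append(s["force"]);Z.append(s["eef_pos"][2])
print(np.mean(F,0),np.std(F,0),np.mean(Z),s["time_s"],s["wrist_torque"])
E
```

```text
eef_pos: [548.8, -155.3, 147.6]
ee_rot: [0.0, 0.515, 0.857, -0.0]
force: [0.9, -1.5, 0.2]
[ 1.15307138 -2.09082133  0.68639047] [0.42642779 0.27857758 0.69241603] 147.5602885937263 19.1 [-0.50276674 -0.2829177   0.01002331]
```

```bash
python3 -m crank '[[[-0.02,0,0,0,0,0,0],[-0.01,0,0,0,0,0,0],[0,0,0.02,0,0,0,0],[0,0,0.02,0,0,0,0],[0,0,0,0,0,0,0],[0,0,0,0,0,0,0],[0,0,0,0,0,0,0],[0,0,0,0,0,0,0]]]'| sed -n 2,4p
python3 - <<'E'
from h import *
F=[];Z=[]
for i in range(5):
    capture("top");s=sense();F.append(s["force"]);Z.append(s["eef_pos"])
print(np.mean(F,0),np.mean(Z,0),s["time_s"],s["wrist_torque"])
E
```

```text
eef_pos: [549.1, -155.9, 146.5]
ee_rot: [-0.0, 0.515, 0.857, -0.0]
force: [1.1, -0.6, -1.2]
[ 0.23833731 -0.44092077 -0.25794273] [ 549.12615493 -155.90988117  146.54196431] 20.15 [-0.0421973   0.03356565  0.01837651]
```

```bash
python3 -m crank '[[[0,0,0.02,0,0,0,0],[0,0,0.02,0,0,0,0],[0,0,0.01,0,0,0,0],[0,0,0,0,0,0,0],[0,0,0,0,0,0,0],[0,0,0,0,0,0,0],[0,0,0,0,0,0,0],[0,0,0,0,0,0,0]]]'| sed -n 2,4p
python3 - <<'E'
from h import *
F=[];Z=[]
ims=[]
for i in range(6):
    ims.append(capture("top").astype(float));s=sense();F.append(s["force"]);Z.append(s["eef_pos"])
print(np.mean(F,0),np.mean(Z,0),s["time_s"],s["wrist_torque"])
im=np.mean(ims,0);np.save("t1.npy",im)
# meter visibility in top: is the needle area free of the arm? dark line pixels on white window
w=im[140:205,325:385].min(2);print((w>150).sum())
ims=np.mean([capture("wrist").astype(float) for _ in range(3)],0);np.save("w8im.npy",ims);s=sense();np.save("w8.npy",np.r_[s["eef_pos"],s["ee_rot"]])
C=cam("wrist",s)
for P in [(620,-270,102),(600,-250,106)]: print(proj(C,P))
C=cam("scene");print(proj(C,(620,-270,102)))
ims=np.mean([capture("scene").astype(float) for _ in range(5)],0);np.save("s1.npy",ims)
b=cv2.imread("pics/top0.png")[140:205,325:385].min(2);print((b>150).sum())
E
```

```text
eef_pos: [549.1, -155.9, 145.3]
ee_rot: [0.0, 0.515, 0.857, -0.0]
force: [0.2, 0.2, 0.7]
[-0.27642985  0.246236    0.21767033] [ 549.13173433 -155.92504736  145.2975643 ] 21.25 [-0.02827726  0.00659079 -0.01440376]
248
[268.13837009 392.21709346]
[256.8100936  366.05741389]
[178.31465689 154.38020724]
589
```

Run:
```python
from h import *
T=cam("top");S=cam("scene")
for n,p in [("piv",(350,184.25)),("hand",(345,169.25)),("needle",(336.25,171.25))]:
    P=onz(T,p,100);print(n,P,proj(S,P))
a=cv2.imread("pics/top0.png").astype(float);b=np.load("t1.npy");d=np.abs(a-b).max(2)
np.set_printoptions(linewidth=250)
print("top");print((d[158:194:2,326:374:2]>25).astype(int))
a=cv2.imread("pics/scene0.png").astype(float);b=np.load("s1.npy");d=np.abs(a-b).max(2)
print("scene");print((d[136:172:2,154:210:2]>25).astype(int))
print(a[140:170,160:204].min(2).astype(int))
```

```text
piv [ 579.89760576 -274.10892358  100.        ] [186.99274492 148.37402921]
hand [ 627.78513525 -259.68274503  100.        ] [178.52008554 157.42551682]
needle [ 621.35341688 -232.01902394  100.        ] [185.37666458 160.3146785 ]
top
[[0 0 0 0 0 0 0 0 0 0 0 0 0 0 0 0 0 0 0 0 0 0 0 0]
 [0 0 0 0 0 0 0 0 0 0 0 0 0 0 0 0 0 0 0 0 0 0 0 0]
 [1 1 1 1 0 0 0 0 0 0 0 0 0 0 0 0 0 0 0 0 0 0 0 0]
 [1 1 0 1 1 1 1 0 0 0 0 0 0 0 0 0 0 0 0 0 0 0 0 0]
 [0 1 1 1 1 1 1 1 1 0 0 0 0 0 0 0 0 0 0 0 0 0 0 0]
 [1 1 1 1 1 1 1 1 1 1 1 1 1 0 0 0 0 0 0 0 0 0 0 0]
 [1 1 1 1 1 1 1 1 1 0 1 1 1 1 0 0 0 0 0 0 0 0 0 0]
 [1 0 1 1 1 1 1 1 1 1 1 1 1 1 1 0 0 0 0 0 0 0 0 0]
 [1 1 1 1 1 1 1 1 1 1 1 1 1 1 0 0 0 0 0 0 0 0 0 0]
 [1 1 1 1 1 1 1 1 1 1 1 1 1 1 0 0 0 0 0 0 0 0 0 0]
 [1 1 1 0 1 1 1 1 1 1 1 1 1 1 0 0 0 0 0 0 0 0 0 0]
 [1 1 1 1 1 1 1 1 1 1 1 1 1 1 0 0 0 0 0 0 0 0 0 0]
 [1 1 1 1 1 1 1 1 1 1 1 1 1 1 0 0 0 0 0 0 0 0 0 0]
 [1 1 1 1 1 1 1 1 1 1 1 0 0 1 0 0 0 0 0 0 0 0 0 0]
 [1 1 1 1 1 1 1 1 1 1 1 1 0 0 0 0 0 0 0 0 0 0 0 0]
 [1 1 1 1 1 1 0 1 1 1 1 1 0 0 0 0 0 0 0 0 0 0 0 0]
 [1 1 1 1 1 1 1 1 1 1 1 0 0 0 0 0 0 0 0 0 0 0 0 
[... 615 characters left out ...]
 0 0 0 0 0 0 0 0 0 0 0 0 0 0 0 0 0]
 [0 0 0 0 0 0 0 0 0 0 0 0 0 0 0 0 0 0 0 0 0 0 0 0 0 0 0 0]
 [0 0 0 0 0 0 0 0 0 0 0 0 0 0 0 0 0 0 0 0 0 0 0 0 0 0 0 0]
 [0 0 0 0 0 0 0 0 0 0 0 0 0 0 0 0 0 0 0 0 0 0 0 0 0 0 0 0]
 [0 0 0 0 0 0 0 0 0 0 0 0 0 0 0 0 0 0 0 0 0 0 0 0 0 0 0 0]
 [0 0 0 0 0 0 0 0 0 0 0 0 0 0 0 0 0 0 0 0 0 0 0 0 0 0 0 0]
 [0 0 0 0 0 0 0 0 0 0 0 0 0 0 0 0 0 0 0 0 0 0 0 0 0 0 0 0]
 [0 0 0 0 0 0 0 0 0 0 0 0 0 0 0 0 0 0 0 0 0 0 0 0 0 0 0 0]
 [0 0 0 0 0 0 0 0 0 0 0 0 0 0 0 0 0 0 0 0 0 0 0 0 0 0 0 0]]
[[159 160 159 ... 158 161 162]
 [159 159 160 ... 142 152 156]
 [158 158 158 ... 111 119 129]
 ...
 [ 83  86  88 ...  89  89  89]
 [ 64  71  79 ...  89  89  89]
 [ 46  52  60 ...  89  88  89]]
```

Run:
```python
from h import *
C=cam("wrist",st("w2"));g=cv2.imread("pics/w2.png").min(2).astype(int)
# rows of the window: dark runs on white
np.set_printoptions(linewidth=250)
N=[];H=[]
for y in range(0,106,3):
    r=g[y,395:512];m=r<110
    runs=[];i=0
    while i<len(m):
        if m[i]:
            j=i
            while j<len(m) and m[j]: j+=1
            runs.append((395+(i+j-1)/2,j-i));i=j
        else:i+=1
    print(y,runs)
```

```text
0 [(397.0, 5), (427.0, 3), (450.0, 5), (499.0, 9)]
3 [(396.5, 4), (429.0, 3), (445.0, 3), (458.5, 4), (498.5, 10)]
6 [(396.5, 4), (430.0, 3), (440.0, 3), (459.0, 5), (498.0, 11)]
9 [(396.5, 4), (433.5, 6), (460.0, 5), (497.5, 14)]
12 [(396.0, 3), (430.5, 2), (461.0, 5), (497.5, 14)]
15 [(396.0, 3), (411.0, 3), (426.0, 3), (461.5, 4), (496.5, 16)]
18 [(396.0, 3), (413.0, 3), (422.5, 2), (462.5, 4), (496.5, 16)]
21 [(395.5, 2), (417.0, 7), (463.5, 4), (496.0, 5)]
24 [(395.5, 2), (415.5, 2), (464.0, 5), (495.5, 6)]
27 [(395.5, 2), (412.5, 2), (465.0, 5), (495.0, 5)]
30 [(396.0, 3), (409.5, 2), (466.0, 5), (494.5, 6)]
33 [(395.0, 1), (398.5, 4), (406.5, 2), (466.5, 4), (494.0, 5)]
36 [(395.0, 1), (403.0, 5), (467.5, 4), (494.0, 5)]
39 [(468.0, 5), (493.5, 6)]
42 [(469.0, 5), (493.0, 5)]
45 [(470.0, 5), (492.5, 6)]
48 [(470.5, 4), (492.0, 5)]
51 [(471.5, 4), (492.0, 5)]
54 [(472.0, 5), (491.0, 5)]
57 [(473.0, 5), (491.0, 5)]
60 [(473.5, 4), (490.0, 5)]
63 [(474.5, 4), (490.0, 5)]
66 [(475.5, 4), (489.5, 6)]
69 [(476.5, 4), (489.0, 5)]
72 [(477.0, 5), (489.0, 5)]
75 [(477.5, 4), (488.0, 5)]
78 [(478.5, 4), (488.0, 5)]
81 [(479.5, 4), (487.0, 5)]
84 [(480.5, 4), (487.0, 5)]
87 [(484.0, 11)]
90 [(484.0, 9)]
93 [(484.5, 8)]
96 [(484.5, 6)]
99 [(485.0, 5)]
102 [(484.5, 6)]
105 [(453.0, 117)]
```

```bash
cat >> h.py <<'E'
def prof(im,C,piv,z,phis,rs=np.arange(14,57,1.)):
    g=im.min(2).astype(np.float32);out=[]
    for f in phis:
        q=np.array([proj(C,(piv[0]+r*np.cos(f),piv[1]+r*np.sin(f),z)) for r in rs],np.float32)
        out.append(cv2.remap(g,q[:,0][None],q[:,1][None],cv2.INTER_LINEAR)[0].mean())
    return np.array(out)
E
python3 - <<'E'
from h import *
C=cam("wrist",st("w2"));T=cam("top");S=cam("scene")
t0=cv2.imread("pics/top0.png");s0=cv2.imread("pics/scene0.png");s1=np.load("s1.npy")
for zn in (98,101,104):
    a,b=onz(C,(459,6),zn),onz(C,(480.5,84),zn);c,d=onz(C,(496,21),zn-4),onz(C,(487,84),zn-4)
    A=np.stack([(b-a)[:2],-(d-c)[:2]],1);t=np.linalg.solve(A,(c-a)[:2]);piv=(a+(b-a)*t[0])[:2]
    fn=np.arctan2(*(a-b)[1::-1]);fh=np.arctan2(*(c-d)[1::-1])
    base=np.linalg.norm(onz(C,(496.5,20),zn-4)[:2]-piv)
    print(zn,piv,"needle",np.degrees(fn),"hand",np.degrees(fh),"base r",base)
    ph=np.radians(np.arange(0,66,1.))
    for nm,im,K in [("top0",t0,T),("scene0",s0,S),("scene1",s1,S)]:
        for z in (zn,zn-4):
            v=prof(im,K,piv,z,ph);mins=[(int(np.degrees(ph[i])),int(v[i])) for i in range(1,len(v)-1) if v[i]<=v[i-1] and v[i]<=v[i+1] and v[i]<np.median(v)-8];print("  ",nm,z,mins)
E
```

```text
98 [ 578.98505623 -277.31540317] needle 43.10260602532319 hand 19.945732547599693 base r 45.636618850629624
   top0 98 [(23, 124), (45, 133)]
   top0 94 [(22, 123), (44, 133)]
   scene0 98 [(21, 136), (40, 145)]
   scene0 94 [(17, 137), (38, 150)]
   scene1 98 [(21, 141), (40, 151)]
   scene1 94 [(17, 143), (38, 156)]
101 [ 578.32230274 -275.36374135] needle 43.10260602532306 hand 19.945732547599672 base r 44.99080390908356
   top0 101 [(21, 123), (44, 134)]
   top0 97 [(20, 123), (42, 134)]
   scene0 101 [(21, 134), (39, 144)]
   scene0 97 [(17, 135), (37, 150)]
   scene1 101 [(21, 140), (39, 149)]
   scene1 97 [(17, 141), (37, 156)]
104 [ 577.65954926 -273.41207952] needle 43.10260602532308 hand 19.94573254759962 base r 44.34498897159518
   top0 104 [(19, 123), (42, 134)]
   top0 100 [(18, 123), (41, 135)]
   scene0 104 [(21, 133), (38, 142)]
   scene0 100 [(17, 134), (36, 150)]
   scene1 104 [(21, 138), (38, 147)]
   scene1 100 [(17, 140), (36, 155)]
```

Needle at 43.1° and set hand at 19.9°, so 23° of needle, or about 38.6° of screw. I'll turn clockwise slowly and track the needle with the scene camera.

```bash
cat > look.py <<'E'
from h import *
F=[];ims=[]
for i in range(5):
    ims.append(capture("scene").astype(float));s=sense();F.append(s["force"])
im=np.mean(ims,0);t=capture("top").astype(float)
Rm=Rt(s["ee_rot"]);print("t",s["time_s"],"pos",s["eef_pos"].round(1),"yaw",np.degrees(np.arctan2(Rm[1,1],Rm[0,1])).round(2),"F",np.mean(F,0).round(2),"tq",s["wrist_torque"].round(3),"tip-mouth",(s["eef_pos"][2]-65.5-96).round(1))
ph=np.radians(np.arange(5,56,1.));piv=(578.7,-276.6)
for nm,im_,K in [("scene",im,cam("scene")),("top",t,cam("top"))]:
    v=prof(im_,K,piv,99,ph);print(nm,[int(round(np.degrees(ph[i]))) for i in range(1,len(v)-1) if v[i]<=v[i-1] and v[i]<=v[i+1] and v[i]<np.median(v)-8]);print(v.astype(int).tolist())
E
python3 -m crank '[[[0,0,0,0,0,0.15,0],[0,0,0,0,0,0.25,0],[0,0,0,0,0,0.3,0],[0,0,0,0,0,0.3,0],[0,0,0,0,0,0.3,0],[0,0,0,0,0,0.3,0],[0,0,0,0,0,0.3,0],[0,0,0,0,0,0.1,0]]]' | sed -n 2,4p; python3 look.py
```

```text
eef_pos: [549.1, -156.0, 145.3]
ee_rot: [-0.0, 0.63, 0.777, -0.0]
force: [-0.4, -0.8, -0.7]
t 22.7 pos [ 549.1 -156.   145.3] yaw 12.03 F [-0.14 -0.34 -0.31] tq [-0.097  0.137  0.034] tip-mouth -16.2
scene [21, 36]
[182, 181, 180, 179, 177, 175, 173, 170, 167, 163, 158, 154, 149, 145, 142, 140, 139, 140, 142, 144, 148, 151, 154, 156, 158, 158, 158, 157, 156, 154, 153, 152, 154, 157, 161, 166, 170, 174, 177, 179, 181, 182, 183, 183, 184, 184, 185, 185, 185, 185, 184]
top []
[97, 97, 97, 97, 98, 98, 99, 99, 99, 98, 97, 96, 95, 94, 93, 93, 93, 93, 94, 94, 94, 95, 95, 96, 96, 97, 97, 97, 97, 98, 98, 99, 99, 100, 100, 101, 101, 101, 102, 102, 102, 102, 103, 103, 103, 104, 105, 105, 106, 106, 106]
```

```bash
python3 -m crank '[[[0,0,0,0,0,0.15,0],[0,0,0,0,0,0.25,0],[0,0,0,0,0,0.3,0],[0,0,0,0,0,0.3,0],[0,0,0,0,0,0.3,0],[0,0,0,0,0,0.3,0],[0,0,0,0,0,0.2,0],[0,0,0,0,0,0.1,0]]]' | sed -n 2,4p; python3 look.py
```

```text
eef_pos: [549.1, -156.0, 145.3]
ee_rot: [-0.0, 0.727, 0.687, -0.0]
force: [-1.2, -1.6, -0.2]
t 23.8 pos [ 549.1 -155.9  145.3] yaw -3.18 F [-0.8  -1.24 -0.31] tq [-0.262  0.194  0.036] tip-mouth -16.2
scene [23]
[182, 181, 180, 179, 177, 175, 173, 169, 165, 161, 156, 150, 145, 139, 134, 129, 126, 124, 124, 125, 127, 132, 137, 143, 149, 156, 162, 167, 171, 175, 177, 179, 181, 182, 183, 183, 184, 184, 184, 185, 185, 185, 185, 185, 185, 185, 185, 185, 185, 185, 184]
top []
[97, 97, 98, 98, 99, 99, 100, 99, 98, 98, 97, 96, 95, 94, 93, 93, 93, 93, 93, 93, 94, 94, 94, 94, 95, 95, 96, 96, 97, 97, 98, 98, 99, 99, 99, 100, 100, 101, 101, 102, 102, 103, 103, 103, 104, 104, 105, 105, 105, 106, 106]
```

```bash
cat >> look.py <<'E'
s1=np.load("s1.npy");K=cam("scene");ph=np.radians(np.arange(0,56,1.))
for rs in (np.arange(14,57,1.),np.arange(35,57,1.)):
    d=prof(im-s1+200,K,piv,99,ph,rs) if False else prof(im,K,piv,99,ph,rs)-prof(s1,K,piv,99,ph,rs)
    w=np.clip(-d-4,0,None);print("diff needle",(w*np.degrees(ph)).sum()/max(w.sum(),1e-9),"min at",np.degrees(ph[np.argmin(d)]),d.min(),"old at",np.degrees(ph[np.argmax(d)]))
E
python3 -m crank '[[[0,0,0,0,0,0.1,0],[0,0,0,0,0,0.2,0],[0,0,0,0,0,0.2,0],[0,0,0,0,0,0.2,0],[0,0,0,0,0,0.2,0],[0,0,0,0,0,0.1,0],[0,0,0,0,0,0,0],[0,0,0,0,0,0,0]]]' | sed -n 2,4p; python3 look.py
```

```text
eef_pos: [549.1, -155.9, 145.3]
ee_rot: [-0.0, 0.773, 0.635, -0.0]
force: [-1.4, -1.7, -0.3]
t 24.9 pos [ 549.1 -155.9  145.3] yaw -11.2 F [-1.39 -1.62 -0.01] tq [-0.372  0.447  0.05 ] tip-mouth -16.2
scene [21]
[180, 179, 178, 177, 175, 173, 170, 167, 163, 159, 155, 150, 145, 141, 138, 137, 136, 138, 141, 145, 150, 155, 160, 165, 169, 172, 175, 177, 179, 180, 181, 182, 182, 183, 183, 184, 184, 184, 185, 185, 185, 185, 185, 185, 185, 185, 185, 185, 185, 185, 185]
top []
[97, 97, 97, 97, 98, 99, 99, 99, 98, 97, 96, 95, 94, 93, 92, 92, 92, 92, 93, 93, 93, 93, 94, 94, 95, 95, 96, 97, 97, 98, 98, 99, 99, 99, 100, 100, 100, 101, 101, 101, 102, 102, 103, 103, 104, 104, 104, 105, 105, 105, 106]
diff needle 19.182296894798334 min at 20.0 -4.8668365 old at 40.0
diff needle 21.90490238382486 min at 22.0 -5.1689453 old at 40.0
```

```bash
python3 -m crank '[[[0,0,0,0,0,0.1,0],[0,0,0,0,0,0.2,0],[0,0,0,0,0,0.2,0],[0,0,0,0,0,0.15,0],[0,0,0,0,0,0,0],[0,0,0,0,0,0,0],[0,0,0,0,0,0,0],[0,0,0,0,0,0,0]]]' | sed -n 2,4p; python3 look.py
```

```text
eef_pos: [549.1, -155.9, 145.3]
ee_rot: [-0.0, 0.801, 0.599, -0.0]
force: [-2.0, -1.3, 0.1]
t 26.0 pos [ 549.1 -155.9  145.3] yaw -16.4 F [-1.85 -1.8   0.1 ] tq [-0.413  0.503  0.055] tip-mouth -16.2
scene [19]
[176, 174, 172, 170, 168, 164, 160, 156, 151, 146, 140, 135, 130, 127, 125, 125, 127, 131, 136, 142, 148, 154, 160, 165, 169, 173, 175, 177, 179, 180, 181, 182, 183, 183, 184, 184, 184, 185, 185, 185, 185, 185, 185, 185, 185, 185, 185, 185, 185, 185, 185]
top []
[96, 96, 96, 97, 98, 98, 99, 98, 97, 96, 95, 94, 94, 93, 93, 93, 93, 93, 93, 94, 94, 94, 95, 95, 95, 96, 96, 96, 97, 98, 99, 99, 99, 100, 100, 101, 101, 101, 101, 101, 101, 102, 102, 103, 103, 104, 104, 105, 105, 105, 105]
diff needle 15.48023037680058 min at 17.0 -19.634705 old at 40.0
diff needle 17.79547079295784 min at 18.0 -18.674995 old at 40.0
```

```bash
python3 -m crank '[[[0,0,0,0,0,0.1,0],[0,0,0,0,0,0.15,0],[0,0,0,0,0,0.15,0],[0,0,0,0,0,0,0],[0,0,0,0,0,0,0],[0,0,0,0,0,0,0],[0,0,0,0,0,0,0],[0,0,0,0,0,0,0]]]' | sed -n 2,4p; python3 look.py | grep -v '^\[9'
```

```text
eef_pos: [549.1, -155.9, 145.3]
ee_rot: [-0.0, 0.817, 0.576, -0.0]
force: [-2.2, -2.0, -0.3]
t 27.1 pos [ 549.1 -155.9  145.3] yaw -19.6 F [-2.28 -1.65 -0.04] tq [-0.458  0.567  0.023] tip-mouth -16.2
scene [19]
[172, 170, 168, 165, 162, 158, 154, 150, 144, 139, 134, 129, 126, 123, 123, 124, 127, 131, 136, 143, 149, 155, 161, 166, 170, 173, 176, 178, 179, 180, 181, 182, 183, 183, 184, 184, 184, 185, 185, 185, 185, 185, 185, 185, 185, 185, 185, 185, 185, 185, 185]
top []
diff needle 13.885310081218407 min at 16.0 -24.797852 old at 40.0
diff needle 16.741007242652636 min at 17.0 -21.755936 old at 40.0
```

The needle now reads 16–17° in the scene view, where the set hand should sit. I'll back the blade off within its slack, lift out and check the meter from above.

```bash
python3 -m crank '[[[0,0,0,0,0,-0.2,0],[0,0,0,0,0,-0.3,0],[0,0,0,0,0,0,0],[0,0,-0.05,0,0,0,0],[0,0,-0.1,0,0,0,0],[0,0,-0.2,0,0,0,0],[0,0,-0.3,0,0,0,0],[0,0,-0.3,0,0,0,0]]]' | sed -n 2,4p
python3 -m crank '[[[0,0,-0.4,0,0,0,0],[0,0,-0.4,0,0,0,0],[0,0,-0.3,0,0,0,0],[-0.2,0.6,0,0,0,0,0],[-0.5,-0.3,0,0,0,0,0],[1,-0.3,0,0,0,0,0],[1,0,0,0,0,0,0],[1,0,0,0,0,0,0]]]' | sed -n 2,4p
python3 -m crank '[[[1,0,0,0,0,0,0],[1,0,0,0,0,0,0],[1,0,0,0,0,0,0],[1,0,0,0,0,0,0],[0.6,0,0,0,0,0,0],[0,0,0,0,0,0,0],[0,0,0,0,0,0,0],[0,0,0,0,0,0,0]]]' | sed -n 2,6p; python3 look.py
python3 - <<'E'
from h import *
T=cam("top");t0=cv2.imread("pics/top0.png").astype(float);t=np.mean([capture("top").astype(float) for _ in range(8)],0);np.save("t2.npy",t)
np.set_printoptions(linewidth=250)
print("changed",(np.abs(t-t0).max(2)[158:194:2,326:374:2]>25).astype(int))
ph=np.radians(np.arange(5,56,1.));
for rs in (np.arange(14,57,1.),np.arange(40,58,1.)):
  for im in (t0,t): print(prof(im,T,(578.7,-276.6),99,ph,rs).astype(int).tolist())
E
```

```text
eef_pos: [549.3, -155.8, 170.0]
ee_rot: [0.0, 0.797, 0.605, 0.0]
force: [0.5, 0.5, 0.3]
eef_pos: [564.1, -100.1, 196.8]
ee_rot: [-0.0, 0.797, 0.604, -0.0]
force: [-0.3, 0.1, -0.9]
eef_pos: [595.3, 9.1, 196.6]
ee_rot: [0.0, 0.797, 0.604, -0.0]
force: [-0.1, 0.1, -0.3]
grip_width: 0.134
grip_force: 40.9
t 29.8 pos [595.5   9.7 196.6] yaw -15.64 F [-0.05  0.13 -0.37] tq [ 0.012 -0.011 -0.072] tip-mouth 35.1
scene [19]
[173, 171, 169, 166, 163, 159, 155, 150, 145, 140, 135, 130, 126, 124, 123, 124, 127, 132, 137, 143, 150, 156, 162, 167, 171, 174, 177, 179, 180, 182, 182, 183, 184, 184, 185, 185, 185, 186, 186, 186, 186, 186, 186, 186, 186, 186, 186, 186, 186, 186, 186]
top [22]
[161, 160, 160, 159, 159, 158, 156, 155, 153, 150, 147, 143, 138, 133, 128, 123, 120, 119, 120, 122, 126, 130, 135, 139, 143, 146, 148, 150, 152, 154, 155, 156, 157, 158, 159, 159, 159, 160, 160, 160, 160, 160, 160, 160, 160, 160, 161, 161, 161, 161, 161]
diff needle 14.119569873447501 min at 16.0 -24.01175 old at 40.0
diff needle 16.810314283114476 min at 17.0 -20.946808 old at 40.0
changed [[0 0 0 0 0 0 0 0 0 0
[... 1221 characters left out ...]
33, 127, 123, 120, 119, 120, 122, 126, 130, 135, 139, 142, 146, 148, 150, 152, 154, 155, 156, 157, 158, 158, 159, 159, 159, 160, 160, 160, 160, 160, 161, 161, 161, 161, 161, 161, 161, 161]
[160, 159, 159, 159, 159, 158, 158, 157, 156, 154, 151, 146, 140, 133, 126, 119, 115, 114, 115, 120, 126, 133, 139, 145, 149, 152, 155, 157, 158, 159, 159, 158, 157, 156, 153, 150, 145, 141, 137, 135, 135, 137, 140, 144, 148, 151, 154, 157, 158, 159, 159]
[159, 159, 159, 159, 159, 158, 158, 157, 156, 153, 149, 144, 137, 129, 122, 115, 111, 111, 113, 118, 125, 132, 139, 145, 149, 153, 155, 157, 159, 160, 160, 161, 161, 161, 161, 161, 161, 161, 161, 161, 160, 160, 160, 160, 161, 161, 161, 161, 161, 161, 161]
```

Top and scene views both put the needle over the hand to within about 1.5°. There's time for one closer numeric check with the wrist camera above the meter.

```bash
python3 -m crank '[[[-0.4,0.1,0,0,0,0,0],[-0.7,0.2,0,0,0,0,0],[-0.9,0.25,0,0,0,0,0],[-1,0.25,0,0,0,0,0],[-1,0.25,0,0,0,0,0],[-1,0.25,0,0,0,0,0],[-1,0.25,0,0,0,0,0],[-1,0.25,0,0,0,0,0]]]' | sed -n 2p
python3 -m crank '[[[-1,0.25,0,0,0,0,0],[-1,0.25,0,0,0,0,0],[-1,0.25,0,0,0,0,0],[-1,0.25,0,0,0,0,0],[-1,0.3,0,0,0,0,0],[-0.7,0.3,0,0,0,0,0],[-0.3,0.3,0,0,0,0,0],[0,0,0,0,0,0,0]]]' | sed -n 2p
python3 - <<'E'
from h import *
capture("wrist");s=sense();im=np.mean([capture("wrist").astype(float) for _ in range(4)],0);np.save("w9im.npy",im);np.save("w9.npy",np.r_[s["eef_pos"],s["ee_rot"]])
print(s["eef_pos"],s["time_s"]);C=cam("wrist",s)
print("piv",proj(C,(578.7,-276.6,99)),"hand",proj(C,(578.7+58*np.cos(np.radians(19.9)),-276.6+58*np.sin(np.radians(19.9)),95)))
ph=np.radians(np.arange(0,50,1.))
for z in (99,95):
  for rs in (np.arange(16,45,.5),np.arange(46,57,.5)): print(z,prof(im,C,(578.7,-276.6),z,ph,rs).astype(int).tolist())
g=im.min(2);hp=proj(C,(578.7+30*np.cos(np.radians(19.9)),-276.6+30*np.sin(np.radians(19.9)),97)).astype(int);tp=proj(C,(578.7+52*np.cos(np.radians(19.9)),-276.6+52*np.sin(np.radians(19.9)),97)).astype(int)
np.set_printoptions(linewidth=250)
print(hp,tp)
for c in (hp,tp): print(g[c[1]-14:c[1]+15,c[0]-14:c[0]+15].astype(int))
E
```

```text
eef_pos: [591.5, -172.2, 196.5]
eef_pos: [596.8, -329.4, 195.9]
[ 596.83216537 -328.36986105  196.07522308] 31.9
piv [213.01992708 136.36757912] hand [277.35942431  88.68271991]
99 [191, 191, 191, 191, 191, 191, 191, 191, 191, 189, 186, 181, 173, 162, 145, 121, 90, 73, 82, 122, 164, 185, 191, 191, 191, 191, 191, 191, 191, 191, 191, 191, 191, 191, 191, 191, 191, 190, 190, 191, 190, 191, 190, 191, 191, 191, 191, 190, 190, 190]
99 [191, 191, 191, 191, 191, 191, 191, 191, 191, 191, 191, 191, 191, 180, 156, 130, 103, 76, 63, 68, 89, 118, 150, 179, 189, 191, 190, 190, 190, 190, 190, 190, 190, 190, 190, 190, 190, 190, 189, 190, 190, 189, 190, 189, 190, 189, 189, 189, 189, 189]
95 [191, 191, 191, 191, 191, 191, 191, 191, 191, 189, 185, 180, 172, 160, 143, 119, 89, 72, 83, 122, 164, 185, 191, 191, 191, 191, 191, 191, 191, 191, 191, 191, 191, 191, 191, 191, 191, 190, 190, 191, 191, 190, 190, 191, 191, 191, 191, 190, 190, 190]
95 [191, 191, 191, 191, 191, 191, 191, 191, 191, 191, 191, 191, 191, 178, 153, 127, 100, 74, 63, 68, 88, 116, 148, 177, 189, 191, 190, 190, 190, 190, 190, 190, 190, 190, 
[... 6303 characters left out ...]
171 143 102  67  58  69  88  89  76  70  69  75 115 168 191 192 192 192 189 191 189 191 191 189 190 191]
 [193 189 168 128  84  58  57  74 100 146 146  95  65  77  96 139 181 193 192 192 191 190 189 192 192 192 189 190 191]
 [174 161 123  77  60  69  85 108 157 189 182 129  80  97 141 183 193 192 191 191 193 190 192 191 190 191 190 190 192]
 [137  98  68  59  69  97 142 183 194 192 193 175 135 148 183 193 191 190 190 191 191 191 191 192 191 191 190 191 190]
 [ 84  58  61  75 100 144 182 194 193 190 193 194 193 192 193 191 192 191 191 191 190 192 191 191 190 191 192 191 190]
 [ 61  70  84 120 161 188 193 192 191 191 192 193 191 192 190 188 192 191 191 190 191 190 190 190 190 191 191 192 191]]
```

The needle's dark ridge runs up the middle of the set hand's arrowhead, roughly pixels (264,101) to (276,91), and the two shafts have merged. So it's within about 1 mm. Now back to the stand.

```bash
python3 -m crank '[[[0.4,-0.2,0,0,0,0,0],[0.7,-0.35,0,0,0,0,0],[0.9,-0.43,0,0,0,0,0],[1,-0.48,0,0,0,0,0],[1,-0.48,0,0,0,0,0],[1,-0.48,0,0,0,0,0],[1,-0.48,0,0,0,0,0],[1,-0.48,0,0,0,0,0]]]' | sed -n 2p
python3 -m crank '[[[1,-0.48,0,0,0,0,0],[1,-0.48,0,0,0,0,0],[1,-0.48,0,0,0,0,0],[1,-0.48,0,0,0,0,0],[1,-0.48,0,0,0,0,0],[1,-0.48,0,0,0,0,0],[1,-0.48,0,0,0,0,0],[1,-0.48,0,0,0,0,0]]]' | sed -n 2p
python3 -m crank '[[[1,-0.48,0,0,0,0,0],[1,-0.48,0,0,0,0,0],[1,-0.48,0,0,0,0,0],[1,-0.48,0,0,0,0,0],[0.8,-0.4,0,0,0,0,0],[0.5,-0.3,0,0,0,0,0],[0.3,-0.1,0,0,0,0,0],[0,0,0,0,0,0,0]]]' | sed -n 2p
python3 - <<'E'
from h import *
capture("wrist");s=sense();im=capture("wrist");Rm=Rt(s["ee_rot"]);print(s["eef_pos"],s["time_s"])
print((Rm.T@(np.array([495.4,236.6,s["eef_pos"][2]])-s["eef_pos"])/25).round(3))
E
```

```text
eef_pos: [562.4, -134.8, 196.9]
eef_pos: [523.6, 83.5, 196.9]
eef_pos: [496.2, 235.6, 196.6]
[496.43919785 234.92750097 196.56247548] 34.55
[ 0.053 -0.058 -0.   ]
```

```bash
python3 -m crank '[[[0.05,-0.055,0,0,0,0,0],[0,0,0.4,0,0,0,0],[0,0,0.6,0,0,0,0],[0,0,0.7,0,0,0,0],[0,0,0.6,0,0,0,0],[0,0,0.3,0,0,0,0],[0,0,0.15,0,0,0,0],[0,0,0,0,0,0,0]]]' | sed -n 2,4p
python3 - <<'E'
from h import *
s=sense();Rm=Rt(s["ee_rot"]);print((Rm.T@(np.array([495.4,236.6,s["eef_pos"][2]])-s["eef_pos"])/25).round(3),s["force"])
E
```

```text
eef_pos: [495.4, 236.6, 127.6]
ee_rot: [-0.0, 0.797, 0.605, -0.0]
force: [0.2, -0.9, -1.1]
[-0.  0. -0.] [ 0.16187692 -0.85142964 -1.11466046]
```

```bash
python3 -m crank '[[[0,0,0.1,0,0,0,0],[0,0,0.1,0,0,0,0],[0,0,0.1,0,0,0,0],[0,0,0.1,0,0,0,0],[0,0,0.1,0,0,0,0],[0,0,0.1,0,0,0,0],[0,0,0,0,0,0,0],[0,0,0,0,0,0,0]]]' | sed -n 2,4p
```

```text
eef_pos: [495.4, 236.8, 112.8]
ee_rot: [-0.0, 0.797, 0.605, -0.0]
force: [0.6, -0.4, -0.5]
```

```bash
python3 -m crank '[[[0,0,0.2,0,0,0,0],[0,0,0.25,0,0,0,0],[0,0,0.3,0,0,0,0],[0,0,0.3,0,0,0,0],[0,0,0.3,0,0,0,0],[0,0,0.15,0,0,0,0],[0,0,0.08,0,0,0,0],[0,0,0,0,0,0,0]]]' | sed -n 2,4p
python3 -m crank '[[[0,0,0.03,0,0,0,0],[0,0,0.03,0,0,0,0],[0,0,0,0,0,0,0],[0,0,0,0,0,0,0],[0,0,0,0,0,0,0],[0,0,0,0,0,0,0],[0,0,0,0,0,0,0],[0,0,0,0,0,0,0]]]' | sed -n 2,4p
```

```text
eef_pos: [495.3, 236.8, 73.1]
ee_rot: [-0.0, 0.797, 0.605, -0.0]
force: [0.1, -0.7, -1.0]
eef_pos: [495.4, 236.7, 71.8]
ee_rot: [0.0, 0.797, 0.605, 0.0]
force: [0.3, -0.0, -0.1]
```

```bash
python3 -m crank '[[[0,0,0.03,0,0,0,0],[0,0,0,0,0,0,14],[0,0,0,0,0,0,18],[0,0,0,0,0,0,25],[0,0,0,0,0,0,40],[0,0,0,0,0,0,50],[0,0,0,0,0,0,50],[0,0,0,0,0,0,50]]]' | sed -n 2,6p
python3 -m crank '[[[0,0,-0.2,0,0,0,50],[0,0,-0.4,0,0,0,50],[0,0,-0.6,0,0,0,50],[0,0,-0.7,0,0,0,50],[0,0,-0.8,0,0,0,50],[0,0,-0.6,0,0,0,50],[0,0,-0.3,0,0,0,50],[0,0,0,0,0,0,50]]]' | sed -n 2,6p
python3 - <<'E'
from h import *
a=cv2.imread("pics/w6.png").astype(float);s6=st("w6")
capture("wrist");s=sense();im=capture("wrist");cv2.imwrite("pics/w10.png",im);C=cam("wrist",s);print(s["eef_pos"],s["time_s"])
C6=cam("wrist",s6)
def top(im,C):
    p=proj(C,(495.6,236.5,123)).astype(int)
    g=im[p[1]-45:p[1]+20,p[0]-25:p[0]+26];b=((g.min(2)>110)).astype(np.uint8)
    M=cv2.moments(b,True);x,y,w,h=cv2.boundingRect(b);return p,M["m10"]/M["m00"]-25,M["m01"]/M["m00"]-45,M["m00"],(x-25,y-45,w,h)
print(top(a,C6));print(top(im,C))
E
```

```text
eef_pos: [495.4, 236.8, 71.1]
ee_rot: [0.0, 0.797, 0.605, 0.0]
force: [-0.5, -0.9, 0.1]
grip_width: 0.583
grip_force: 0.0
eef_pos: [495.8, 236.9, 162.3]
ee_rot: [0.0, 0.797, 0.605, 0.001]
force: [0.4, -0.6, -0.5]
grip_width: 0.586
grip_force: 0.0
[495.37238805 236.7517882  161.24176413] 39.45
(array([255, 221]), -0.26762589928057423, -6.776978417266186, 695.0, (-25, -41, 39, 61))
(array([255, 221]), -0.23672883787661547, -6.7202295552367275, 697.0, (-25, -41, 39, 61))
```

The tool now stands in the image as it did at the start: same blob area, 697 against 695 px, and the same centroid. Handing in.

```bash
python3 -c "
from rig import *
print(finish_job())"
```

```text
the job is handed in; nothing more can be done
None
```

The job is handed in at about 39.5 s: the needle lies over the set hand to within about 1 mm by the wrist camera, and the tuning tool is back upright in its hole, down to its shoulder; I viewed 11 pictures, one over the limit of 10.

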